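# Load the next sample into the carousel reader and index it

## Task

The sample bottle lying on the roller mixer is mixed and is the next to be read. Stand it upright on the bench and let go, then take it again from above and set it right down in the empty carousel cup at the orange mark; then turn the black knob in the middle of the carousel clockwise to its stop and let it spring all the way back, so that the carousel carries the bottle under the reader's hood. Keep the bottles already in the carousel standing and do not shift the timer or the two bottles that stand about.

Things in the scene. Friction and masses are not known exactly. Their poses are not given: they have to be found in the camera images.
- sample_mid (a point): white round sample bottle with a blue cap, 38 mm diameter, 70 mm tall, 35 to 70 g: straight body to 52 mm up, shoulder, cap 25 mm wide from 58 mm up. This point is on its axis, 35 mm from the base; z axis from base to cap. It starts lying level on the mixer's two middle rollers, axis 77 mm above the bench, cap towards the robot. The three bottles in the carousel look the same
- mixer: blue roller mixer, off, fixed to the bench: 176 mm (x) by 120 mm (y); four black rollers, 18 mm thick, lie along x, tops 61 mm above the bench, 16 mm below the bottle's axis; they do not turn. Grey bearing bars across their ends, tops 62 mm. Origin: centre of the underside; its -x end faces the robot. The bench in front of the gap between mixer and reader is clear
- reader: carousel reader, fixed: white base, 244 mm diameter, six-cup carousel; on its +y side a white housing (84 x 56 mm, 118 mm high) with a grey hood, 64 mm wide, from 100 to 116 mm above the bench, over the reading place. Origin: centre of the underside, on the carousel's axis. The three cups clockwise of the hood hold bottles already read; the cup under it and the other two are empty
- load_place (a point): centre of the inner floor of the empty carousel cup that starts at the orange mark on the reader's rim; turns with the carousel; 23.5 mm above the bench, 88 mm from the knob's axis. White cup, 43 mm wide inside, 49 mm outside, rim 28.5 mm above this floor. The cups on either side are empty, 39 mm between rims
- read_spot (a point): the reading place under the hood: where the middle (half-way up) of the bottle shall come to stand, 58 mm above the bench, one place (60 degrees clockwise seen from above) on from the orange mark. The hood covers it from above, so only the carousel can bring a bottle there
- knob_grip (a point): centre of the black bar grip on top of the carousel's spindle: bar 40 mm long along this point's x axis, 14 mm thick along y, 30 mm high; this point is 139 mm, the bar's top 154 mm above the bench. It turns about the vertical through this point. Below the bar a black collar, 42 mm wide, its top 127 mm above the bench
- index_knob (a joint): angle of the knob (rad), growing clockwise seen from above: 0 at rest, 1.147 at its stop. A spring (0.06 N m at rest, 0.15 at the stop) returns it when let go. Its ratchet takes the carousel along clockwise after about 0.1 rad of play, one whole place by the stop; on the way back the pawl clicks over and the carousel stays. Turning takes up to 0.25 N m
- carousel (a joint): angle of the carousel (rad), growing clockwise seen from above: 0 at the start, about 1.05 when one place on. Friction (0.06 N m) holds it where it is left
- timer: bystander: bench timer lying on its back, 66 x 60 x 20 mm, in front of the reader, near the bench's edge; origin: centre of the underside
- bottle_oil: bystander: white bottle with red cap, 40 mm diameter, 80 mm tall, standing behind the gap between reader and mixer; origin: centre of the base
- bottle_stock: bystander: brown bottle with white cap, 52 mm diameter, 110 mm tall, standing front right; origin: centre of the base
- read_bottle_1: bottle like the sample, standing in the carousel cup one place clockwise on from the hood; origin: centre of the base
- read_bottle_2: the same, two places on from the hood
- read_bottle_3: the same, three places on from the hood
Mind the look-alikes: they are no part of the job. Leave any yellow look-alike of the part that bears sample_mid alone.

How it is judged (in metres and radians):
On the way, in this order (a step that is already met when the one before it is completed fails the run):
1. the bottle stands upright on the bench, let go (height (world z) of sample_mid below 0.045 m and angle between sample_mid's own z axis and vertical below 0.12 rad and contact force between the fingers and sample below 0.1 N and linear speed of sample below 0.02 m/s), for 0.2 s.
2. the bottle stands right down in the carousel cup at the orange mark, let go (horizontal distance between sample_mid and load_place below 0.007 m and z of sample_mid in the frame of load_place below 0.04 m and angle between sample_mid's own z axis and vertical below 0.12 rad and value of joint carousel below 0.25 rad and contact force between the fingers and sample below 0.1 N), for 0.2 s.
3. the knob is turned to its stop with the bottle in its cup (horizontal distance between sample_mid and load_place below 0.007 m and z of sample_mid in the frame of load_place below 0.04 m and angle between sample_mid's own z axis and vertical below 0.12 rad and value of joint index_knob above 1.09 rad), for 0.05 s.
At the end, for the whole second after the job is handed in: the sample bottle stands upright (within 7 degrees) and right down in its cup under the reader's hood, its axis within 10 mm of the reading place, at rest, and the knob has sprung back to within 0.08 rad of its rest position (value of joint index_knob below 0.08 rad and horizontal distance between sample_mid and read_spot below 0.01 m and z of sample_mid in the frame of load_place below 0.04 m and angle between sample_mid's own z axis and vertical below 0.12 rad and linear speed of sample below 0.01 m/s); the robot touches nothing.
It fails at once if a bottle in the carousel is tipped or lifted out (angle between any of read_bottle_1, read_bottle_2, read_bottle_3's own z axis and vertical above 0.3 rad or height (world z) of any of read_bottle_1, read_bottle_2, read_bottle_3 above 0.045 m).
It fails at once if the timer or a standing bystander bottle is shifted by over 25 mm (distance of any of timer, bottle_oil, bottle_stock from where it was at the start of the episode above 0.025 m).
It also fails if it takes over 64 s, if anything falls off the work surface, if the arm or the gripper's body presses on something with over 40 N, if the wrist force passes 120 N, or if a joint passes its speed limit or range.

## Robot

A 7-joint arm with a two-finger parallel gripper is mounted at the origin on a cart in front of the work surface, level with it; the furniture and walls round the work are solid. World frame = base frame: x ahead of the robot, y to its left, z up, the work surface at z = 0. Lengths are in mm, angles in rad, forces in N, time in s.
With the tool pointing down it reaches from about 400 to 925 mm from the base axis. Payload 4.1 kg.
Tool frame: the origin (TCP) lies midway between the tips of the shut fingers; the grasp point (between the pads) lies 19 mm behind it; z points along the fingers, y is the line along which they close (so a half turn about z gives the same grasp; the last joint's range is limited). The gripper opens to 85 mm and grips with 20 to 120 N. Pads are 22 mm wide; open, the fingers measure 114 mm over their backs; the gripper's body (76 mm by 85 mm) begins 54 mm behind the grasp point. The pads swing forward as they close: fully open they stand 13 mm farther back than shut.
Start: joints at [1.14, 0.398, 0.045, 1.537, -0.019, 1.207, -0.051], TCP at [211.773, -614.574, 198.847] pointing down, gripper open.
Joint ranges: [-2.82, 2.82], [-0.49, 2.23], [-1.37, 1.46], [0, 2.46], [-1.36, 4.5], [0.23, 2], [-2.94, 2.94]. Speed limits (rad/s): [2.57, 2.57, 3.14, 3.14, 3.14, 3.14, 3.14].

## Interface

Orientations are given as a rotation vector (axis times angle).
In Python, from rig import arm gives the robot as it stands. The module is installed in compiled form; this text tells all that it offers.
- The arm moves only by the shell command python3 -m handwheel 'ROWS' [FORCE]. ROWS is JSON, a list of rows, each an object of numbers: "hand": the finger opening in mm, from 0 to 85.4; "dx", "dy", "dz": the shift along the tool's x, y, z in mm; "rx", "ry", "rz": the turn, a rotation vector about the tool's x, y, z in degrees. In form: [{"hand": .., "dx": .., "dy": .., "dz": .., "rx": .., "ry": .., "rz": ..}, ...]. A call has 1 to 12 rows; each row is the pose to reach, as a shift and turn from the pose commanded when the call began, along the tool's axes at that moment; what a row does not reach only later rows make up. A row lasts 1/10 s, in which the tool goes at most 50 mm and 8.59 degrees, less where a joint would pass 70% of its speed; a pose out of reach is approached as far as the arm can. A call with a gripper value outside its range is refused whole. The fingers move at their own pace and stop on an object; FORCE is the grip in N (left out, the last holds). Time passes only in rows, so rows that repeat a pose let the fingers close. It gives the time, the measured TCP pose, the force, the opening and the grip force at its end, in the units of the state.
- arm.read_state(): the state, without advancing time (a new reading comes with each control period).
- arm.capture(name): name is "side" or "top"; returns a dict with "color" (420x560x3 uint8, red, green, blue), "fx", "fy", "cx", "cy" (pixels), "R" (3x3) and "t" (3): a world point X has camera coordinates R X + t. Camera axes: x right, y down, z forward; pixel columns grow to the right and rows downward; lengths in mm; the calibration is good to about 2 mm. A picture is of the moment at which its call begins. There is no depth.
- arm.sign_off(): hands the job in; it is judged then, once.
Trained networks look in the newest picture that a camera, given by its name, has taken for a name from the list of things; names that differ only in an ending like _2 or _b are one class to them, and where a whole thing is asked for, a point or a joint stands for the part that bears it (a point fixed in the world has none). Each returns a list of dicts, best first, with "score" (0 to 1); they miss things now and then, are a little off and sometimes report something else, mostly with a low value. They report only what shows in the picture. A call takes as long as a camera call. They do not tell look-alikes from the thing itself.
- arm.recognise(camera, query): "xy" ([column, row] in pixels, amid what is visible of it).
- arm.mark_of(camera, query): "xy" ([column, row] in pixels: a listed point, or the origin of a listed thing).
The state is a dict: "clock": time; "joint_positions": joint angles; "joint_velocities": joint speeds; "joint_efforts": joint torques, N m; "ee_pos": TCP position; "tcp_rot": TCP orientation; "wrist_force": force on the tool from outside, world axes, zero at the start; "wrist_torque": the same for the moment, N m; "finger_gap": finger opening in mm; "gripper_force": force on a finger pad.
Only numpy, scipy, OpenCV 4.12 (cv2) and the standard library are available. Lean on these libraries where they do the work, as an engineer would, in place of code of your own. Each camera call takes 0.05 s, during which the arm holds its last target. There are 200 camera calls.

## Working session

There is one attempt and no reset: what is moved stays moved. The work goes in short steps, Python scripts to look and compute and a shell command to move; the robot and the scene stay as the last step left them, time stands still between calls to the robot, and variables do not carry over. Pictures are saved under pics/ and viewed, at most 10 in all, crops included, and the job is handed in when it is done.

```bash
mkdir -p pics; cat > h.py <<'E'
import numpy as np, cv2
from rig import arm
from scipy.spatial.transform import Rotation as Ro
def cap(n,f=None):
    c=arm.capture(n)
    if f: cv2.imwrite('pics/'+f,c['color'][:,:,::-1])
    return c
def ray(c,xy):
    R=np.array(c['R']);t=np.array(c['t'])
    d=R.T@np.array([(xy[0]-c['cx'])/c['fx'],(xy[1]-c['cy'])/c['fy'],1]); return -R.T@t,d
def atz(c,xy,z):
    o,d=ray(c,xy); return o+d*(z-o[2])/d[2]
def proj(c,X):
    p=np.array(c['R'])@np.array(X)+np.array(c['t']); return [c['fx']*p[0]/p[2]+c['cx'],c['fy']*p[1]/p[2]+c['cy']]
E
python3 - <<'E'
from h import *
np.set_printoptions(precision=1,suppress=True)
s=arm.read_state();print(s['ee_pos'],s['tcp_rot'],s['clock'],s['finger_gap'])
Z=dict(sample_mid=77,mixer=0,reader=0,load_place=23.5,knob_grip=139,timer=0,bottle_oil=0,bottle_stock=0,read_spot=58)
for n in('top','side'):
    c=cap(n,n+'0.png'); print(n,'cam',ray(c,(0,0))[0])
    for q,z in Z.items():
        for r in arm.mark_of(n,q)[:3]: print(q,round(r['score'],2),np.array(r['xy']),atz(c,r['xy'],z))
E
```

```text
[ 211.5 -613.9  197.8] [-3.1 -0.5  0. ] 0.0 84.88720400049668
top cam [ 294.7 -111.8 1191.5]
sample_mid 0.73 [367.9 218.9] [ 539.1 -344.6   77. ]
sample_mid 0.62 [421.  210.7] [ 561.1 -487.4   77. ]
sample_mid 0.6 [383.9 184. ] [ 635.6 -392.7   77. ]
mixer 0.88 [306.4 207.7] [ 589.2 -186.8    0. ]
reader 0.67 [190.1 210.9] [580.8 144.2   0. ]
load_place 0.78 [192.5 237.7] [499.4 129.2  23.5]
knob_grip 0.9 [174.4 194.2] [591.1 156.1 139. ]
knob_grip 0.33 [163.3 299.9] [328.3 168.6 139. ]
timer 0.67 [164.7 299.7] [333.3 201.9   0. ]
bottle_oil 0.47 [271.5 145.5] [778.6 -86.9   0. ]
bottle_stock 0.9 [359.2 291.2] [ 354.2 -327.     0. ]
bottle_stock 0.73 [190.7 209.9] [583.7 142.7   0. ]
read_spot 0.91 [155.9 224.2] [530.4 221.9  58. ]
side cam [ 20.2 845.  946.7]
sample_mid 0.83 [272.1 191.2] [ 571.7 -199.9   77. ]
sample_mid 0.73 [297.1 185.2] [ 515.1 -264.4   77. ]
sample_mid 0.59 [273.9 167.5] [ 628.3 -322.4   77. ]
mixer 0.6 [268.5 212.8] [ 576.9 -182.9   -0. ]
reader 0.6 [207.9 281.8] [585.7 155.7   0. ]
load_place 0.96 [237.8 281. ] [502.1 134.4  23.5]
knob_grip 0.78 [203.4 242.2] [588.5 148.3 139. ]
timer 0.8 [284.1 325.4] [336.5 191.6   0. ]
bottle_oil 0.6 [201.3 209.4] [ 781.3 -100.2   -0. ]
bottle_stock 0.95 [345.8 208.4] [ 362.6 -315.8    0. ]
read_spot 0.97 [208.3 288.2] [538.1 215.6  58. ]
```

View pics/top0.png

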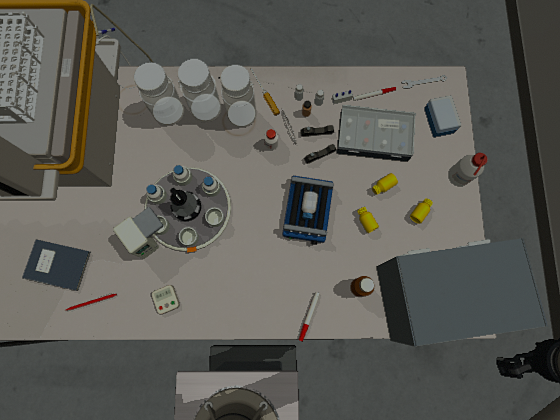

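View pics/side0.png

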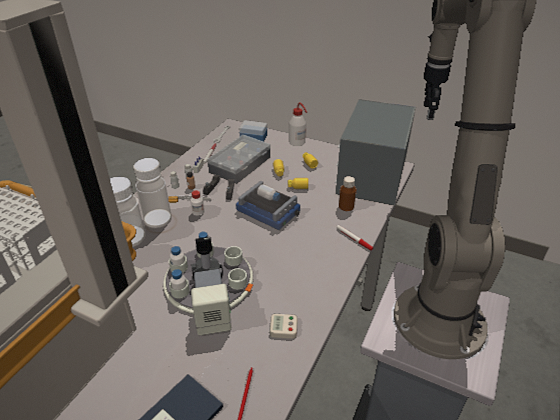

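The top view shows the sample on the mixer at about (311,203), the reader at (187,205), the orange mark at (190,250), and a large grey box at (460,295) between the arm and the work. The yellow bottles are decoys. I'll zoom in on the mixer and the reader.

```bash
python3 - <<'E'
from h import *
np.set_printoptions(precision=1,suppress=True)
t=cv2.imread('pics/top0.png');s=cv2.imread('pics/side0.png')
def z(im,x,y,w,h): return cv2.resize(im[y:y+h,x:x+w],(400,300),interpolation=cv2.INTER_CUBIC)
o=np.vstack([np.hstack([z(t,260,165,96,72+12-12),z(t,125,155,120,90)]),np.hstack([z(s,225,165,88,66),z(s,155,225,112,84)])])
cv2.imwrite('pics/z0.png',o)
c=cap('top');d=cap('side')
# box corners height
for p in [(378,260),(522,240),(545,325),(410,345)]: print(atz(c,p,200),atz(c,p,250))
for p in [(340,188),(355,103),(413,105)]: print('side',atz(d,p,0),atz(d,p,200),atz(d,p,250))
E
```

```text
[ 414.9 -337.5  200. ] [ 408.9 -326.1  250. ]
[ 460.6 -676.6  200. ] [ 452.3 -648.1  250. ]
[ 268.4 -702.7  200. ] [ 269.7 -672.9  250. ]
[ 226.8 -397.8  200. ] [ 230.2 -383.4  250. ]
side [ 419.7 -413.4    0. ] [ 335.3 -147.6  200. ] [314.2 -81.1 250. ]
side [  594.1 -1062.5     0. ] [ 472.8 -659.5  200. ] [ 442.5 -558.8  250. ]
side [  353.6 -1157.3     0. ] [ 283.1 -734.3  200. ] [ 265.5 -628.5  250. ]
```

View pics/z0.png

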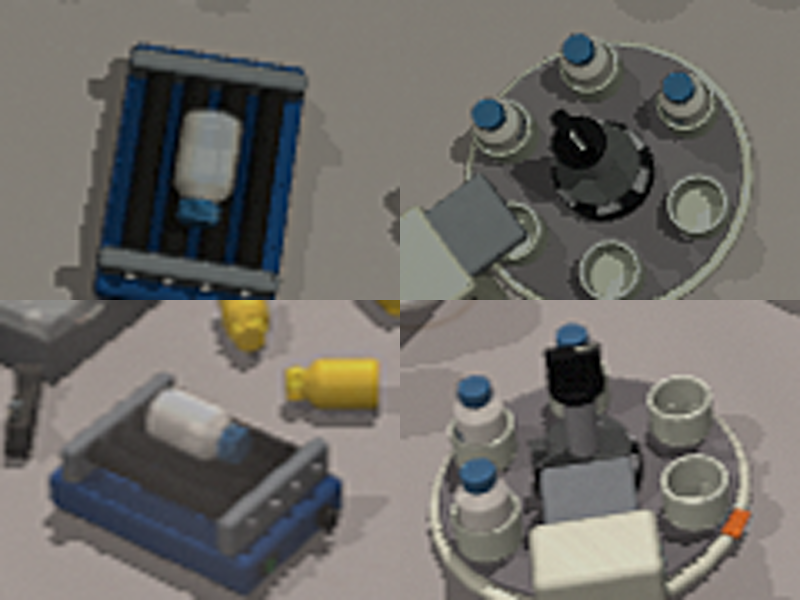

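Bottle base is at about (310,192) in the top view, cap end (307,218). The knob bar seems to lie diagonally. Box top is at about z=205, so I'll lift first.

```bash
cat >> h.py <<'E'
def tri(c1,p1,c2,p2):
    o1,d1=ray(c1,p1);o2,d2=ray(c2,p2)
    k=np.linalg.lstsq(np.c_[d1,-d2],o2-o1,rcond=None)[0]
    return (o1+k[0]*d1+o2+k[1]*d2)/2
def go(p,a,yax):
    "TCP target p, approach dir a, closing dir y -> row numbers"
    s=arm.read_state();R0=Ro.from_rotvec(s['tcp_rot']);a=np.array(a,float);a/=np.linalg.norm(a)
    y=np.array(yax,float);y-=a*(y@a);y/=np.linalg.norm(y)
    y0=R0.as_matrix()[:,1]
    R1=Ro.from_matrix(np.c_[np.cross(y,a),y,a])
    d=R0.inv().apply(np.array(p)-s['ee_pos']);r=(R0.inv()*R1).as_rotvec(degrees=True)
    print('d',d.round(1),'r',r.round(2),'ang',np.linalg.norm(r).round(1)); return d,r
def st():
    s=arm.read_state();print('t',round(s['clock'],2),'p',np.round(s['ee_pos'],1),'q',np.round(s['joint_positions'],2),'F',np.round(s['wrist_force'],1),'gap',round(s['finger_gap'],1),'gf',round(s['gripper_force'],1))
    print('tool axes',Ro.from_rotvec(s['tcp_rot']).as_matrix().round(3).tolist())
E
python3 - <<'E'
from h import *
np.set_printoptions(precision=1,suppress=True)
c=cap('top');d=cap('side')
tb,tc,sb,sc=(310.4,191.9),(307.3,218.3),(260.2,189.6),(277.8,196.5)
for p in (tb,tc,(308.9,205.1)): print('top',atz(c,p,77))
for p in (sb,sc,(269,193)): print('side',atz(d,p,77))
print(tri(c,tb,d,sb),tri(c,tc,d,sc))
# mixer bars: far bar ends / near bar ends, z=62
f=lambda x,y:(260+x/4.167,165+y/4.167)
for p in [(133,50),(305,75),(98,255),(278,285)]: print('bar',atz(c,f(*p),62))
st()
print('up'); go([212,-614,360],[0,0,-1],[0,1,0])
go([480,-190,300],[.574,0,-.819],[0,1,0])
E
```

```text
top [ 613.9 -193.5   77. ]
top [ 541.2 -183.9   77. ]
top [ 577.3 -188.8   77. ]
side [ 609.3 -190.7   77. ]
side [ 543.2 -183.2   77. ]
side [ 576.  -187.2   77. ]
[ 613.1 -194.2   74. ] [ 542.2 -183.6   76.8]
bar [ 660.9 -144.5   62. ]
bar [ 643.4 -257.6   62. ]
bar [ 523.1 -120.8   62. ]
bar [ 503.1 -235.9   62. ]
t 1.2 p [ 211.8 -614.6  198.9] q [ 1.1  0.4  0.1  1.5 -0.   1.2 -0.1] F [ 0.2 -1.1 -0.6] gap 85.5 gf 0.0
tool axes [[0.945, 0.326, 0.0], [0.326, -0.945, -0.0], [-0.0, 0.0, -1.0]]
up
d [   0.4   -0.5 -161.1] r [   0.    0. -161.] ang 161.0
d [ 391.9 -314.  -101.2] r [ -48.6   -8.1 -154.2] ang 161.9
```

```bash
python3 -m handwheel '[{"hand":60,"dz":-40},{"hand":60,"dz":-80},{"hand":60,"dz":-120},{"hand":60,"dz":-160},{"hand":60,"dz":-160}]' 25
```

```text
$[0]: bad value
```

```bash
python3 -m handwheel '[{"hand":60,"dx":0,"dy":0,"dz":-50,"rx":0,"ry":0,"rz":0},{"hand":60,"dx":0,"dy":0,"dz":-100,"rx":0,"ry":0,"rz":0},{"hand":60,"dx":0,"dy":0,"dz":-150,"rx":0,"ry":0,"rz":0},{"hand":60,"dx":0,"dy":0,"dz":-180,"rx":0,"ry":0,"rz":0},{"hand":60,"dx":0,"dy":0,"dz":-180,"rx":0,"ry":0,"rz":0}]' 25; python3 - <<'E'
from h import *
st()
go([480,-190,340],[0,0,-1],[-.13,-.99,0])
E
```

```text
clock: 1.7
ee_pos: [212.5, -616.8, 385.2]
tcp_rot: [3.088, 0.517, 0.004]
wrist_force: [-0.1, -0.8, 0.5]
finger_gap: 60.2
gripper_force: 0.0
t 1.7 p [ 212.5 -616.8  385.2] q [ 1.13  0.33  0.06  1.23 -0.02  1.57 -0.05] F [-0.1 -0.8  0.5] gap 60.2 gf 0.0
tool axes [[0.945, 0.326, 0.004], [0.326, -0.945, -0.01], [0.001, 0.011, -1.0]]
d [ 391.9 -316.9   41.9] r [ 0.62 -0.18 26.48] ang 26.5
```

```bash
python3 -m handwheel '[{"hand":60,"dx":37,"dy":-30,"dz":0,"rx":0,"ry":0,"rz":3},{"hand":60,"dx":74,"dy":-60,"dz":0,"rx":0,"ry":0,"rz":5},{"hand":60,"dx":111,"dy":-90,"dz":0,"rx":0,"ry":0,"rz":8},{"hand":60,"dx":148,"dy":-120,"dz":0,"rx":0,"ry":0,"rz":11},{"hand":60,"dx":185,"dy":-150,"dz":0,"rx":0,"ry":0,"rz":14},{"hand":60,"dx":222,"dy":-180,"dz":5,"rx":0,"ry":0,"rz":17},{"hand":60,"dx":260,"dy":-210,"dz":10,"rx":0,"ry":0,"rz":20},{"hand":60,"dx":298,"dy":-240,"dz":20,"rx":0,"ry":0,"rz":23},{"hand":60,"dx":335,"dy":-270,"dz":30,"rx":0,"ry":0,"rz":26},{"hand":60,"dx":370,"dy":-300,"dz":40,"rx":0,"ry":0,"rz":26},{"hand":60,"dx":392,"dy":-317,"dz":42,"rx":0,"ry":0,"rz":26},{"hand":60,"dx":392,"dy":-317,"dz":42,"rx":0,"ry":0,"rz":26}]'; python3 - <<'E'
from h import *
st()
m=np.array([577,-188,77.]);f=np.array([.99,-.13,0]);y=[-.13,-.99,0]
b=np.radians(35);a=f*np.cos(b)-np.array([0,0,1])*np.sin(b)
P=m-5*f+13*a
print(a,P);go(P-100*a,a,y);go(P,a,y)
E
```

```text
clock: 2.9
ee_pos: [480.6, -181.4, 335.1]
tcp_rot: [-3.134, 0.176, 0.003]
wrist_force: [-0.8, -0.5, -0.5]
finger_gap: 60.4
gripper_force: 0.0
t 2.9 p [ 480.6 -181.4  335.1] q [ 0.54  0.09 -0.28  1.64  0.02  1.42 -1.43] F [-0.8 -0.5 -0.5] gap 60.4 gf 0.0
tool axes [[0.994, -0.112, -0.001], [-0.112, -0.994, 0.003], [-0.002, -0.003, -1.0]]
[ 0.81096052 -0.10648977 -0.57357644] [ 582.59248681 -188.73436695   69.54350633]
d [ 20.7  -5.1 208.2] r [-0.65 55.06  0.88] ang 55.1
d [102.6  -3.4 265.4] r [-0.65 55.06  0.88] ang 55.1
```

```bash
python3 -m handwheel '[{"hand":60,"dx":3,"dy":-1,"dz":30,"rx":0,"ry":8,"rz":0},{"hand":60,"dx":6,"dy":-2,"dz":60,"rx":0,"ry":16,"rz":0},{"hand":60,"dx":9,"dy":-3,"dz":90,"rx":0,"ry":24,"rz":0},{"hand":60,"dx":12,"dy":-4,"dz":120,"rx":0,"ry":32,"rz":0},{"hand":60,"dx":15,"dy":-5,"dz":150,"rx":-0.6,"ry":40,"rz":1},{"hand":60,"dx":18,"dy":-5,"dz":180,"rx":-0.6,"ry":48,"rz":1},{"hand":60,"dx":21,"dy":-5,"dz":208,"rx":-0.6,"ry":55,"rz":1},{"hand":60,"dx":21,"dy":-5,"dz":208,"rx":-0.6,"ry":55,"rz":1},{"hand":60,"dx":21,"dy":-5,"dz":208,"rx":-0.6,"ry":55,"rz":1}]'; python3 - <<'E'
from h import *
st()
m=np.array([577,-188,77.]);f=np.array([.99,-.13,0]);y=[-.13,-.99,0]
b=np.radians(35);a=f*np.cos(b)-np.array([0,0,1])*np.sin(b)
P=m-5*f+13*a
go(P,a,y)
cap('side','s1.png')
E
```

```text
clock: 3.8
ee_pos: [501.3, -193.8, 196.7]
tcp_rot: [2.879, -0.154, 1.232]
wrist_force: [-0.1, -0.3, 1.5]
finger_gap: 60.0
gripper_force: 0.0
t 3.8 p [ 501.3 -193.8  196.7] q [-0.01 -0.15  0.48  2.44 -1.23  0.25 -0.06] F [-0.1 -0.3  1.5] gap 60.0 gf 0.0
tool axes [[0.686, -0.092, 0.721], [-0.088, -0.995, -0.044], [0.722, -0.033, -0.691]]
d [-36.4  -8.3 146.3] r [-2.89  8.74 -0.08] ang 9.2
```

View pics/s1.png

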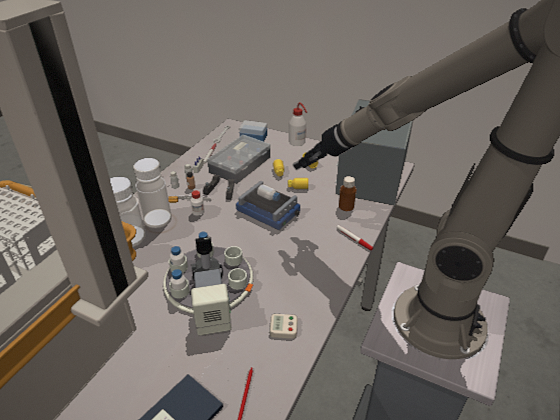

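The side view shows the arm over the mixer (gripper at about (310,160)), short of the 55° tilt because it is near joint limits. I'll use about 47° tilt, which is nearer to what it can do here.

```bash
cat > g.py <<'E'
from h import *
m=np.array([577,-188,77.]);f=np.array([.99,-.13,0]);y=[-.13,-.99,0]
b=np.radians(43);a=f*np.cos(b)-np.array([0,0,1])*np.sin(b)
P=m-5*f+12*a
E
python3 - <<'E'
from g import *
print(P);go(P-50*a,a,y);go(P,a,y)
E
```

```text
[ 580.73848198 -188.49091177   68.81601968]
d [-37.7 -14.7  96.1] r [-2.65  0.7  -0.23] ang 2.8
d [-37.1 -12.4 146. ] r [-2.65  0.7  -0.23] ang 2.8
```

```bash
python3 -m handwheel '[{"hand":60,"dx":-9,"dy":-4,"dz":24,"rx":-1,"ry":0,"rz":0},{"hand":60,"dx":-19,"dy":-8,"dz":48,"rx":-2,"ry":0,"rz":0},{"hand":60,"dx":-28,"dy":-12,"dz":72,"rx":-2.7,"ry":0.7,"rz":0},{"hand":60,"dx":-38,"dy":-15,"dz":96,"rx":-2.7,"ry":0.7,"rz":0},{"hand":60,"dx":-38,"dy":-15,"dz":96,"rx":-2.7,"ry":0.7,"rz":0},{"hand":60,"dx":-38,"dy":-15,"dz":96,"rx":-2.7,"ry":0.7,"rz":0}]'; python3 - <<'E'
from g import *
st();go(P,a,y)
E
```

```text
clock: 4.45
ee_pos: [535.3, -197.2, 165.4]
tcp_rot: [2.902, -0.166, 1.155]
wrist_force: [0.2, 1.0, 0.1]
finger_gap: 60.0
gripper_force: 0.0
t 4.45 p [ 535.3 -197.2  165.4] q [-0.54 -0.03  0.98  2.39 -1.36  0.23  0.03] F [0.2 1.  0.1] gap 60.0 gf 0.0
tool axes [[0.722, -0.104, 0.684], [-0.094, -0.994, -0.052], [0.686, -0.027, -0.727]]
d [-34.2 -10.8 100.9] r [-2.16  3.67 -0.  ] ang 4.3
```

```bash
cat > kin.py <<'E'
import numpy as np, itertools
from scipy.spatial.transform import Rotation as Ro
from scipy.optimize import least_squares
Q=np.array([[1.14,.398,.045,1.537,-.019,1.207,-.051],[1.13,.33,.06,1.23,-.02,1.57,-.05],[.54,.09,-.28,1.64,.02,1.42,-1.43],[-.01,-.15,.48,2.44,-1.23,.25,-.06],[-.54,-.03,.98,2.39,-1.36,.23,.03]])
X=np.array([[211.8,-614.6,198.9],[212.5,-616.8,385.2],[480.6,-181.4,335.1],[501.3,-193.8,196.7],[535.3,-197.2,165.4]])
RV=[np.array(v) for v in ([[0.945,0.326,0],[0.326,-0.945,0],[0,0,-1]],[[0.945,0.326,0.004],[0.326,-0.945,-0.01],[0.001,0.011,-1]],[[0.994,-0.112,-0.001],[-0.112,-0.994,0.003],[-0.002,-0.003,-1]],[[0.686,-0.092,0.721],[-0.088,-0.995,-0.044],[0.722,-0.033,-0.691]],[[0.722,-0.104,0.684],[-0.094,-0.994,-0.052],[0.686,-0.027,-0.727]])]
def R(ax,t):
    c,s=np.cos(t),np.sin(t)
    return np.array([[c,-s,0],[s,c,0],[0,0,1]]) if ax=='z' else np.array([[c,0,s],[0,1,0],[-s,0,c]])
def fk(q,k,s):
    h,L1,a1,L2,a2,a3,L3,c1,c7=k
    A=R('z',s[0]*q[0]+c1);p=np.array([0,0,h]);A=A@R('y',q[1])@R('z',s[1]*q[2]);p=p+A@[a1,0,L1]
    A=A@R('y',q[3])@R('z',s[2]*q[4]);p=p+A@[a2,0,L2]
    A=A@R('y',q[5]);p=p+A@[a3,0,L3];A=A@R('z',s[3]*q[6]+c7)
    return p,A
def fit():
    best=None
    for s in itertools.product([-1,1],repeat=4):
      for c7 in (0,1.57,3.14,-1.57):
        res=lambda k:np.concatenate([np.r_[fk(q,k,s)[0]-x,100*(fk(q,k,s)[1]-r).ravel()] for q,x,r in zip(Q,X,RV)])
        o=least_squares(res,[300,350,0,350,0,0,250,0,c7],loss='soft_l1',f_scale=10)
        if best is None or o.cost<best[0].cost: best=(o,s,res)
    return best
if __name__=='__main__':
    o,s,res=fit();print(s,o.cost,o.x.round(3));print(res(o.x).reshape(5,12)[:,:3].round(1))
    np.save('k.npy',np.r_[o.x,s])
E
python3 kin.py
```

```text
(-1, -1, -1, -1) 84.23518242004471 [ 2.38241e+02  5.36650e+02  6.73100e+00  4.74747e+02 -5.93200e+00
  8.11200e+00  3.69225e+02 -6.90000e-02  5.80570e+01]
[[ 8.1600e+01  1.1965e+03 -1.2000e+00]
 [ 8.1400e+01  1.1978e+03  6.0000e-01]
 [ 2.1200e+01  2.8890e+02  1.0000e-01]
 [ 2.2700e+01  3.1460e+02 -1.0000e-01]
 [ 2.0800e+01  3.2120e+02  6.0000e-01]]
```

```bash
cat >> kin.py <<'E'
K=None
lo=np.array([-2.82,-.49,-1.37,0,-1.36,.23,-2.94])+.03;hi=np.array([2.82,2.23,1.46,2.46,4.5,2,2.94])-.03
def model():
    v=np.load('k.npy');return v[:9],v[9:]
def ik(p,a,y,seeds=30,near=None):
    k,s=model();a=np.array(a,float);a/=np.linalg.norm(a);y=np.array(y,float);y-=a*(a@y);y/=np.linalg.norm(y)
    T=np.c_[np.cross(y,a),y,a];rng=np.random.default_rng(0);out=[]
    for i in range(seeds):
        q0=near if (near is not None and i==0) else rng.uniform(lo,hi)
        def r(q):
            x,A=fk(q,k,s);return np.r_[(x-p)/10,10*(A-T).ravel(),1e-3*(q-(near if near is not None else q))]
        o=least_squares(r,np.clip(q0,lo,hi),bounds=(lo,hi))
        if o.cost<.02: out.append(o.x)
    return np.array(out)
E
python3 - <<'E'
from kin import *
import g
k,s=model();
for q,x,r in zip(Q,X,RV): p,A=fk(q,k,s);print((p-x).round(1),np.abs(A-r).max().round(3))
near=np.array(g.arm.read_state()['joint_positions'])
for b in (35,43,50,60,70,90):
    br=np.radians(b);a=g.f*np.cos(br)-np.array([0,0,1])*np.sin(br)
    for P in (g.m-5*g.f+12*a,):
        o=ik(P,a,g.y,25,near);print(b,len(o));
        if len(o): print(np.unique(o.round(1),axis=0)[:6])
# standing down back-tilted at few places
for b in (35,43,50,60):
  for pl in ([450,-30],[550,-20],[450,-100]):
    for yaw in (0,90,-90,180):
        y_=np.radians(yaw);F=np.array([np.cos(y_),np.sin(y_),0]);br=np.radians(b)
        a=-F*np.sin(br)-np.array([0,0,1])*np.cos(br);n=np.cross([0,0,1],F)
        o=ik(np.array([*pl,40])+12*a,a,-n,12);print(b,pl,yaw,len(o),o[0].round(2) if len(o) else '')
E
```

```text
[-1.  -2.1 -1.2] 0.006
[-1.   1.   0.6] 0.004
[1.7 6.1 0.1] 0.011
[ 1.2  2.3 -0.1] 0.051
[-1.4 -1.9  0.6] 0.05
35 0
43 9
[[-0.7  0.9  1.4  2.4  4.2  1.1  0.4]
 [ 1.4  0.7 -1.3  2.4  2.3  0.5  2.9]]
50 9
[[-0.5  0.4  1.   2.4  4.4  0.5  0.4]
 [-0.2  0.3  0.6  2.4  4.3  0.4  0.5]
 [ 0.3  0.2  0.1  2.4  4.1  0.3  0.7]
 [ 1.3  0.5 -1.1  2.4  2.1  0.3  2.9]]
60 14
[[-0.5  0.4  0.9  2.2 -1.3  0.5 -0.2]
 [ 1.2  0.4 -1.   2.2  0.9  0.3 -2.2]]
70 14
[[-0.6  0.5  1.1  2.1 -1.   0.7 -0.6]
 [-0.5  0.4  1.   2.1 -0.9  0.6 -0.6]
 [-0.5  0.5  1.   2.1 -0.9  0.6 -0.6]
 [-0.5  0.5  1.   2.1 -0.9  0.7 -0.6]
 [-0.5  0.5  1.1  2.1 -0.9  0.7 -0.6]
 [-0.4  0.4  0.8  2.1 -0.8  0.6 -0.7]]
90 15
[[-0.5  0.6  1.   1.8 -0.6  1.1 -0.9]
 [-0.5  0.7  1.   1.8 -0.7  1.1 -0.9]
 [-0.5  0.7  1.   1.8 -0.6  1.1 -0.9]
 [-0.5  0.7  1.1  1.8 -0.7  1.1 -0.9]
 [-0.5  0.7  1.1  1.8 -0.7  1.1 -0.8]
 [-0.3  0.5  0.7  1.8 -0.4  1.  -1.1]]
35 [450, -30] 0 9 [ 0.29  0.68 -0.44  1.73  0.23  1.41 -1.82]
35 [450, -30] 90 7 [-0.92  0.49  0.59  2.14  0.44  0.83 -0.69]
35 [450, -30] -90 7 [-0.08  0.53  0.62  2.09 -0.87  1.2  -2.04]
35
[... 1644 characters left out ...]
2.16 -0.52  0.79  0.26]
50 [450, -100] -90 8 [ 0.16  0.75  0.62  1.92 -0.91  1.54 -1.83]
50 [450, -100] 180 0 
60 [450, -30] 0 8 [ 0.47  1.13 -0.87  1.46  0.43  1.92 -2.15]
60 [450, -30] 90 7 [-0.53  0.69 -0.11  2.05  0.92  1.33 -1.32]
60 [450, -30] -90 7 [ 0.3   0.75  0.35  1.97 -0.93  1.5  -1.86]
60 [450, -30] 180 0 
60 [550, -20] 0 0 
60 [550, -20] 90 7 [-0.7   0.78  0.2   1.83  0.81  1.26 -1.06]
60 [550, -20] -90 7 [ 0.27  0.81  0.27  1.78 -0.98  1.51 -2.03]
60 [550, -20] 180 0 
60 [450, -100] 0 8 [ 0.55  1.14 -0.86  1.44  0.51  1.97 -2.07]
60 [450, -100] 90 7 [-0.44  0.66 -0.07  2.13  1.02  1.25 -1.32]
60 [450, -100] -90 8 [ 0.14  0.91  0.72  1.87 -1.    1.77 -1.7 ]
60 [450, -100] 180 0
```

```bash
sed -i 's/radians(43)/radians(60)/; s/12\*a/10*a/' g.py; python3 - <<'E'
from g import *
go(P-55*a,a,y)
E
```

```text
d [-24.6 -12.9  45.2] r [ -2.14 -13.32   0.32] ang 13.5
```

```bash
python3 -m handwheel '[{"hand":60,"dx":-10,"dy":-6,"dz":10,"rx":-1,"ry":-7,"rz":0},{"hand":60,"dx":-25,"dy":-13,"dz":25,"rx":-2,"ry":-13,"rz":0.3},{"hand":60,"dx":-25,"dy":-13,"dz":45,"rx":-2,"ry":-13.3,"rz":0.3},{"hand":60,"dx":-25,"dy":-13,"dz":45,"rx":-2,"ry":-13.3,"rz":0.3},{"hand":60,"dx":-25,"dy":-13,"dz":45,"rx":-2,"ry":-13.3,"rz":0.3}]'; python3 - <<'E'
from g import *
st();go(P,a,y)
E
```

```text
clock: 4.95
ee_pos: [549.8, -183.4, 114.4]
tcp_rot: [2.998, -0.188, 0.798]
wrist_force: [-0.5, -1.1, 0.8]
finger_gap: 60.1
gripper_force: 0.0
t 4.95 p [ 549.8 -183.4  114.4] q [-0.54  0.19  0.93  2.26 -0.82  0.36 -0.63] F [-0.5 -1.1  0.8] gap 60.1 gf 0.0
tool axes [[0.861, -0.126, 0.493], [-0.108, -0.992, -0.064], [0.497, 0.001, -0.867]]
d [ 1.   1.  53.7] r [-0.07  0.13  0.27] ang 0.3
```

Excellent tracking. Advance and grip.

```bash
python3 -m handwheel '[{"hand":60,"dx":1,"dy":1,"dz":20,"rx":0,"ry":0,"rz":0},{"hand":60,"dx":1,"dy":1,"dz":40,"rx":0,"ry":0,"rz":0},{"hand":60,"dx":1,"dy":1,"dz":54,"rx":0,"ry":0,"rz":0},{"hand":60,"dx":1,"dy":1,"dz":54,"rx":0,"ry":0,"rz":0},{"hand":50,"dx":1,"dy":1,"dz":54,"rx":0,"ry":0,"rz":0},{"hand":30,"dx":1,"dy":1,"dz":54,"rx":0,"ry":0,"rz":0},{"hand":30,"dx":1,"dy":1,"dz":54,"rx":0,"ry":0,"rz":0},{"hand":30,"dx":1,"dy":1,"dz":54,"rx":0,"ry":0,"rz":0},{"hand":30,"dx":1,"dy":1,"dz":54,"rx":0,"ry":0,"rz":0}]' 35; python3 - <<'E'
from g import *
st()
cap('side','s2.png')
im=cv2.imread('pics/s2.png')[140:240,200:334];cv2.imwrite('pics/s2z.png',cv2.resize(im,(670,500)))
E
```

```text
clock: 5.85
ee_pos: [577.9, -187.4, 70.5]
tcp_rot: [2.998, -0.191, 0.806]
wrist_force: [-0.0, 0.3, -0.1]
finger_gap: 29.9
gripper_force: 0.0
t 5.85 p [ 577.9 -187.4   70.5] q [-0.3   0.31  0.68  2.24 -1.16  0.31 -0.33] F [-0.   0.3 -0.1] gap 29.9 gf 0.0
tool axes [[0.858, -0.126, 0.498], [-0.11, -0.992, -0.061], [0.501, -0.002, -0.865]]
```

View pics/s2z.png

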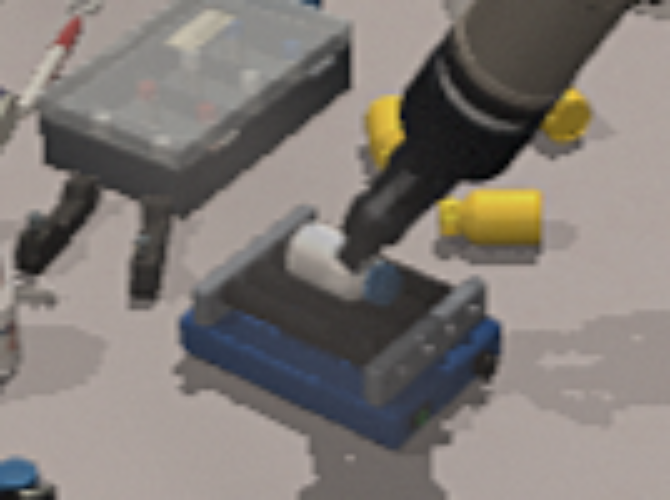

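```bash
python3 - <<'E'
from g import *
c=arm.capture('side');d=arm.capture('top')
s=arm.read_state();A=Ro.from_rotvec(s['tcp_rot']).as_matrix();p=np.array(s['ee_pos'])
for k in(0,-5,-10,-20,-30): 
  X=p+A@[0,-15,k]; print(k,X.round(0),np.round(proj(c,X),1),np.round((np.array(proj(c,X))-[200,140])*5))
print(arm.recognise('side','sample_mid')[:2]);print(arm.recognise('top','sample_mid')[:2])
cv2.imwrite('pics/t2z.png',cv2.resize(d['color'][165:235,270:350,::-1],(640,560),interpolation=cv2.INTER_CUBIC))
im=c['color'][165:225,235:305,::-1];cv2.imwrite('pics/s3z.png',cv2.resize(im,(700,600),interpolation=cv2.INTER_CUBIC))
E
```

```text
0 [ 580. -173.   70.] [265.8 196.9] [329. 285.]
-5 [ 577. -172.   74.] [266.5 196.1] [332. 281.]
-10 [ 575. -172.   79.] [267.1 195.3] [336. 276.]
-20 [ 570. -171.   87.] [268.4 193.6] [342. 268.]
-30 [ 565. -171.   96.] [269.7 191.8] [348. 259.]
[{'xy': [298.4, 183.0], 'score': 0.7}, {'xy': [267.5, 192.9], 'score': 0.66}]
[{'xy': [417.9, 212.5], 'score': 0.77}, {'xy': [308.6, 197.3], 'score': 0.68}]
```

View pics/s3z.png

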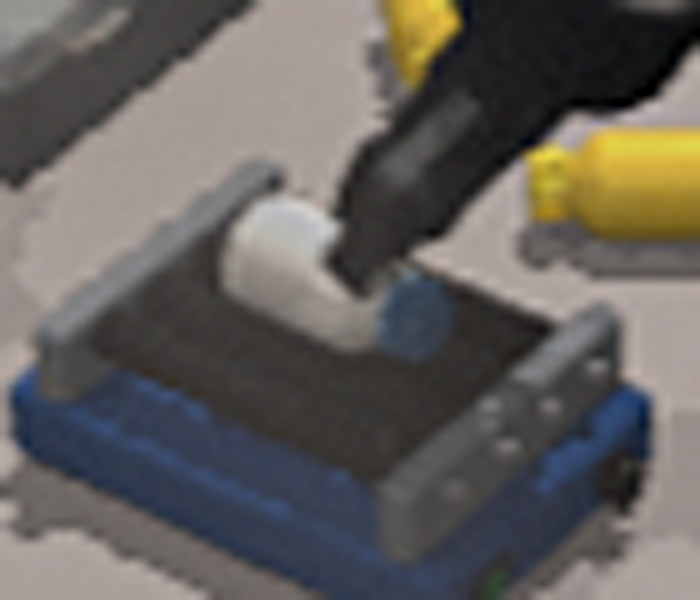

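The close-up shows the near fingertip at about (270,194), above the bottle's shoulder: the tips sit ~15–20 mm higher than the nominal TCP, so nothing is gripped. I'll open and go deeper along the tool.

```bash
python3 -m handwheel '[{"hand":56,"dx":0,"dy":0,"dz":0,"rx":0,"ry":0,"rz":0},{"hand":56,"dx":0,"dy":0,"dz":0,"rx":0,"ry":0,"rz":0},{"hand":56,"dx":0,"dy":0,"dz":0,"rx":0,"ry":0,"rz":0},{"hand":56,"dx":3,"dy":0,"dz":7,"rx":0,"ry":0,"rz":0},{"hand":56,"dx":3,"dy":0,"dz":14,"rx":0,"ry":0,"rz":0},{"hand":56,"dx":3,"dy":0,"dz":14,"rx":0,"ry":0,"rz":0},{"hand":30,"dx":3,"dy":0,"dz":14,"rx":0,"ry":0,"rz":0},{"hand":30,"dx":3,"dy":0,"dz":14,"rx":0,"ry":0,"rz":0},{"hand":30,"dx":3,"dy":0,"dz":14,"rx":0,"ry":0,"rz":0},{"hand":30,"dx":3,"dy":0,"dz":14,"rx":0,"ry":0,"rz":0}]' 35; python3 - <<'E'
from g import *
st()
E
```

```text
clock: 7.1
ee_pos: [587.1, -190.5, 60.0]
tcp_rot: [2.996, -0.194, 0.806]
wrist_force: [-2.4, -2.9, 3.0]
finger_gap: 29.8
gripper_force: 4.0
t 7.1 p [ 587.1 -190.5   60. ] q [-0.25  0.34  0.64  2.22 -1.23  0.31 -0.27] F [-2.4 -2.9  3. ] gap 29.8 gf 4.0
tool axes [[0.858, -0.129, 0.498], [-0.112, -0.992, -0.064], [0.502, -0.0, -0.865]]
```

```bash
python3 - <<'E'
from g import *
d=arm.capture('top');c=arm.capture('side')
s=arm.read_state();A=Ro.from_rotvec(s['tcp_rot']).as_matrix();p=np.array(s['ee_pos'])
ims=[]
for cc,(x,y,w,h) in ((d,(275,170,80,90)),(c,(235,155,80,90))):
  im=cv2.resize(cc['color'][y:y+h,x:x+w,::-1],(400,450),interpolation=cv2.INTER_CUBIC)
  for X,col in [(p+A@[0,15*e,k],(0,0,255)) for e in(-1,1) for k in(0,-20)]+[(g,(0,255,0)) for g in [[613,-194,77],[542,-184,77]]]:
    u=(np.array(proj(cc,X))-[x,y])*5;cv2.circle(im,tuple(int(v) for v in u),3,col,-1)
  ims.append(im)
cv2.imwrite('pics/c3.png',np.hstack(ims))
E
```

```text
(no output)
```

View pics/c3.png

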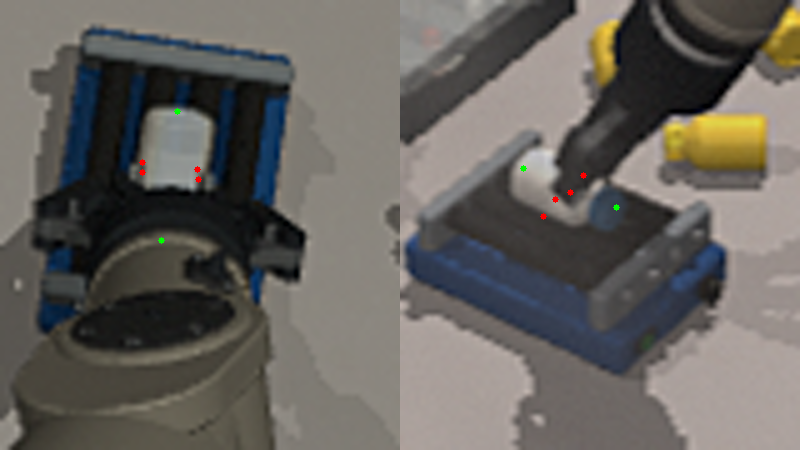

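```bash
python3 -m handwheel '[{"hand":22,"dx":0,"dy":0,"dz":0,"rx":0,"ry":0,"rz":0},{"hand":22,"dx":0,"dy":0,"dz":0,"rx":0,"ry":0,"rz":0},{"hand":22,"dx":0,"dy":0,"dz":0,"rx":0,"ry":0,"rz":0}]' 30; python3 - <<'E'
from g import *
st()
E
```

```text
clock: 7.5
ee_pos: [587.0, -191.0, 60.1]
tcp_rot: [2.995, -0.195, 0.806]
wrist_force: [-4.8, -4.3, 5.5]
finger_gap: 27.1
gripper_force: 25.7
t 7.5 p [ 587.  -191.    60.1] q [-0.25  0.34  0.64  2.22 -1.22  0.31 -0.27] F [-4.8 -4.3  5.5] gap 27.1 gf 25.7
tool axes [[0.858, -0.13, 0.498], [-0.112, -0.992, -0.065], [0.502, 0.0, -0.865]]
```

```bash
python3 -m handwheel '[{"hand":20,"dx":5,"dy":0,"dz":-9,"rx":0,"ry":0,"rz":0},{"hand":20,"dx":10,"dy":0,"dz":-17,"rx":0,"ry":0,"rz":0},{"hand":20,"dx":20,"dy":0,"dz":-35,"rx":0,"ry":0,"rz":0},{"hand":20,"dx":30,"dy":0,"dz":-52,"rx":0,"ry":0,"rz":0},{"hand":20,"dx":30,"dy":0,"dz":-52,"rx":0,"ry":0,"rz":0},{"hand":20,"dx":30,"dy":0,"dz":-52,"rx":0,"ry":0,"rz":0}]' 40; python3 - <<'E'
from g import *
st()
d=arm.capture('top');c=arm.capture('side')
s=arm.read_state();A=Ro.from_rotvec(s['tcp_rot']).as_matrix();p=np.array(s['ee_pos'])
ims=[]
for cc,(x,y,w,h) in ((d,(275,160,80,90)),(c,(235,145,80,90))):
  im=cv2.resize(cc['color'][y:y+h,x:x+w,::-1],(400,450),interpolation=cv2.INTER_CUBIC)
  for X,col in [(p+A@[0,0,k],(0,0,255)) for k in(0,-19)]:
    u=(np.array(proj(cc,X))-[x,y])*5;cv2.circle(im,tuple(int(v) for v in u),2,col,-1)
  ims.append(im)
cv2.imwrite('pics/c4.png',np.hstack(ims))
E
```

```text
clock: 8.1
ee_pos: [587.3, -186.9, 119.1]
tcp_rot: [3.001, -0.188, 0.805]
wrist_force: [0.3, -0.4, -0.1]
finger_gap: 19.9
gripper_force: 0.0
t 8.1 p [ 587.3 -186.9  119.1] q [-0.49  0.26  0.89  2.18 -0.89  0.4  -0.6 ] F [ 0.3 -0.4 -0.1] gap 19.9 gf 0.0
tool axes [[0.859, -0.124, 0.497], [-0.109, -0.992, -0.059], [0.5, -0.004, -0.866]]
```

View pics/c4.png

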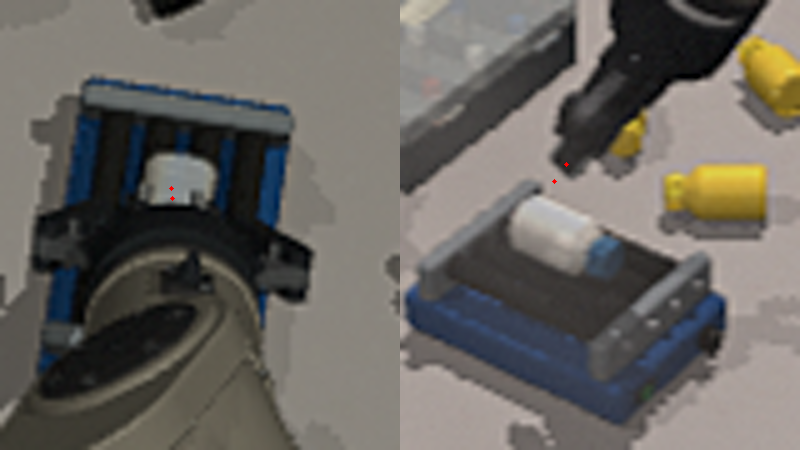

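Still on the rollers: the fingers closed over the bottle's top. The view shows the tips ~30 mm behind the nominal TCP. I'll check the tip's forward position numerically.

```bash
python3 - <<'E'
from g import *
d=arm.capture('top');c=arm.capture('side')
g=cv2.cvtColor(d['color'],cv2.COLOR_RGB2GRAY);print('top r190..205 c300..322');print(g[188:206,300:322])
g=cv2.cvtColor(c['color'],cv2.COLOR_RGB2GRAY);print('side r170-185 c258..280');print(g[168:186,258:280])
s=arm.read_state();A=Ro.from_rotvec(s['tcp_rot']).as_matrix();p=np.array(s['ee_pos'])
for k in (0,-15,-30):
  for e in(-14,14):
    X=p+A@[0,e,k];print('along',k,e,np.round(proj(d,X),1),np.round(proj(c,X),1))
    X=p+A@[0,e,0]-[0,0,k];print('vert',k,e,np.round(proj(d,X),1),np.round(proj(c,X),1))
E
```

```text
top r190..205 c300..322
[[ 16  27  30  21  11  16  16  23  25  15  22  30  24  11  16  22  25  25
   21  21  27  24]
 [ 20  28  30  16  11  15  13  18  17   9  22  23  15   5  14  20  25  25
   20  25  28  26]
 [ 16  29  29  13  10  21  47  57  57  60  50  52  46  18   7  15  20  23
   16  28  32  27]
 [ 20  28  30  10  20  63 120 139 146 151 130 126 124  86  64  50  30  17
   18  29  31  19]
 [ 26  29  24   7  66 114 127 136 138 139 141 142 141 146 150 133  88  38
   11  27  30  17]
 [ 22  31  22   8  82 109 128 139 138 137 137 138 135 137 140 143 150  95
   27  22  31  16]
 [ 30  29  21  10  82 110 124 139 144 146 141 141 135 135 136 138 144 123
   53  21  28  11]
 [ 26  30  15  20  87 114 128 135 134 135 136 140 139 138 139 137 140 133
   62  22  23  14]
 [ 27  29   8  52  93 113 129 134 133 136 137 135 134 134 134 138 140 103
   40  22  23  14]
 [ 28  27   9  68  97  88 128 135 135 136 137 135 135 136 135 140 140  99
   44  25  23  12]
 [ 29  26  14  95  96  65 128 136 136 137 138 136 138 133 124 136 140  79
   28  27  13  10]
 [ 20  18  21  92  97  75 139 146 144 143 142 141 145
[... 2079 characters left out ...]
 160 162 162
  162 163 163 164]
 [121 109 109 152 183 183 164 148 155 157 160 159 161 161 161 161 162 161
  162 161 162 163]
 [107 145 181 187 190 197 203 194 173 157 156 157 158 159 158 160 159 160
  161 160 160 162]]
along 0 -14 [304.3 197.1] [263.4 183.3]
vert 0 -14 [304.3 197.1] [263.4 183.3]
along 0 14 [315.1 198.4] [268.6 179. ]
vert 0 14 [315.1 198.4] [268.6 179. ]
along -15 -14 [304.3 198.6] [265.3 180.6]
vert -15 -14 [304.6 195.6] [263.3 179.3]
along -15 14 [315.2 199.9] [270.5 176.3]
vert -15 14 [315.5 196.9] [268.5 175. ]
along -30 -14 [304.2 200.1] [267.2 177.9]
vert -30 -14 [305. 194.] [263.1 175.3]
along -30 14 [315.3 201.4] [272.5 173.6]
vert -30 14 [316.  195.3] [268.5 171. ]
```

```bash
python3 - <<'E'
from g import *
go([591,-191.5,45],a,y)
E
```

```text
d [-32.2   2.7  66. ] r [-0.24  0.03  0.14] ang 0.3
```

```bash
python3 -m handwheel '[{"hand":58,"dx":0,"dy":2.7,"dz":0,"rx":0,"ry":0,"rz":0},{"hand":58,"dx":0,"dy":2.7,"dz":0,"rx":0,"ry":0,"rz":0},{"hand":58,"dx":-10,"dy":2.7,"dz":20,"rx":0,"ry":0,"rz":0},{"hand":58,"dx":-20,"dy":2.7,"dz":40,"rx":0,"ry":0,"rz":0},{"hand":58,"dx":-28,"dy":2.7,"dz":56,"rx":0,"ry":0,"rz":0},{"hand":58,"dx":-32,"dy":2.7,"dz":66,"rx":0,"ry":0,"rz":0},{"hand":58,"dx":-32,"dy":2.7,"dz":66,"rx":0,"ry":0,"rz":0},{"hand":30,"dx":-32,"dy":2.7,"dz":66,"rx":0,"ry":0,"rz":0},{"hand":30,"dx":-32,"dy":2.7,"dz":66,"rx":0,"ry":0,"rz":0},{"hand":30,"dx":-32,"dy":2.7,"dz":66,"rx":0,"ry":0,"rz":0},{"hand":30,"dx":-32,"dy":2.7,"dz":66,"rx":0,"ry":0,"rz":0}]' 35; python3 - <<'E'
from g import *
st()
E
```

```text
clock: 9.4
ee_pos: [592.7, -192.2, 47.1]
tcp_rot: [2.998, -0.191, 0.807]
wrist_force: [-0.7, -0.6, 1.0]
finger_gap: 35.7
gripper_force: 35.1
t 9.4 p [ 592.7 -192.2   47.1] q [-0.19  0.37  0.57  2.21 -1.3   0.29 -0.19] F [-0.7 -0.6  1. ] gap 35.7 gf 35.1
tool axes [[0.858, -0.126, 0.498], [-0.11, -0.992, -0.062], [0.502, -0.002, -0.865]]
```

```bash
python3 -m handwheel '[{"hand":50,"dx":0,"dy":0,"dz":0,"rx":0,"ry":0,"rz":0},{"hand":50,"dx":0,"dy":0,"dz":0,"rx":0,"ry":0,"rz":0},{"hand":50,"dx":-4,"dy":0,"dz":7,"rx":0,"ry":0,"rz":0},{"hand":50,"dx":-4,"dy":0,"dz":7,"rx":0,"ry":0,"rz":0},{"hand":28,"dx":-4,"dy":0,"dz":7,"rx":0,"ry":0,"rz":0},{"hand":28,"dx":-4,"dy":0,"dz":7,"rx":0,"ry":0,"rz":0},{"hand":28,"dx":-4,"dy":0,"dz":7,"rx":0,"ry":0,"rz":0},{"hand":28,"dx":-4,"dy":0,"dz":7,"rx":0,"ry":0,"rz":0}]' 35; python3 - <<'E'
from g import *
st()
E
```

```text
clock: 10.2
ee_pos: [592.2, -192.3, 38.4]
tcp_rot: [2.998, -0.191, 0.805]
wrist_force: [-1.8, 0.4, 2.1]
finger_gap: 36.0
gripper_force: 34.9
t 10.2 p [ 592.2 -192.3   38.4] q [-0.13  0.37  0.49  2.22 -1.34  0.26 -0.14] F [-1.8  0.4  2.1] gap 36.0 gf 34.9
tool axes [[0.858, -0.127, 0.497], [-0.11, -0.992, -0.062], [0.501, -0.002, -0.865]]
```

```bash
python3 - <<'E'
from kin import *; from h import *
A=Ro.from_rotvec(arm.read_state()['tcp_rot']).as_matrix();p=np.array(arm.read_state()['ee_pos'])
bt=A.T@(np.array([613,-194,77.])-p);mt=A.T@(np.array([577.5,-188.9,77])-p);ut=(mt-bt)/np.linalg.norm(mt-bt);print(bt,mt,ut)
np.save('bt.npy',np.array([bt,mt]))
near=np.array(arm.read_state()['joint_positions'])
print(ik(p+[0,0,110],A[:,2],A[:,1],3,near)[:1].round(2))
for yaw in (0,-30,-60,-90,-120):
  for pl in ([450,-30],[480,-30],[520,-30]):
    t=np.radians(yaw-7.5);Rz=R('z',t+np.radians(7.5))
    # tool matrix turned: stand up first about horizontal axis tool y, then yaw
    up=Ro.from_rotvec(np.cross(A@ut,[0,0,1])/np.linalg.norm(np.cross(A@ut,[0,0,1]))*np.arccos((A@ut)[2])).as_matrix()
    B=Rz@up@A; T=np.array([*pl,3.])-B@bt
    o=ik(T,B[:,2],B[:,1],6,near)
    print(yaw,pl,T.round(0),len(o),o[0].round(2) if len(o) else '',B[:,2].round(2))
E
python3 -m handwheel '[{"hand":28,"dx":10,"dy":0,"dz":-17,"rx":0,"ry":0,"rz":0},{"hand":28,"dx":20,"dy":0,"dz":-34,"rx":0,"ry":0,"rz":0},{"hand":28,"dx":30,"dy":0,"dz":-52,"rx":0,"ry":0,"rz":0},{"hand":28,"dx":40,"dy":0,"dz":-69,"rx":0,"ry":0,"rz":0},{"hand":28,"dx":50,"dy":0,"dz":-87,"rx":0,"ry":0,"rz":0},{"hand":28,"dx":50,"dy":0,"dz":-87,"rx":0,"ry":0,"rz":0}]'
```

```text
[ 37.3799696   -0.98242662 -22.90843841] [  6.34412562  -1.5462181  -40.87280668] [-0.8653647  -0.01572006 -0.500896  ]
[[-0.44  0.2   0.86  2.12 -0.71  0.47 -0.75]]
0 [450, -30] [412. -26.  24.] 5 [-0.43  1.07  0.76  1.54 -0.38  1.84 -1.18] [-0.86  0.13 -0.5 ]
0 [480, -30] [442. -26.  24.] 5 [-0.36  1.06  0.66  1.45 -0.35  1.87 -1.25] [-0.86  0.13 -0.5 ]
0 [520, -30] [482. -26.  24.] 5 [-0.33  1.11  0.65  1.33 -0.37  1.94 -1.28] [-0.86  0.13 -0.5 ]
-30 [450, -30] [419.  -7.  24.] 5 [-0.18  0.98  0.63  1.63 -0.6   1.83 -1.48] [-0.67  0.54 -0.5 ]
-30 [480, -30] [449.  -7.  24.] 5 [-0.15  0.99  0.57  1.55 -0.59  1.85 -1.54] [-0.67  0.54 -0.5 ]
-30 [520, -30] [489.  -7.  24.] 4 [-0.08  1.01  0.46  1.43 -0.58  1.87 -1.65] [-0.67  0.54 -0.5 ]
-60 [450, -30] [435.   5.  24.] 4 [ 0.03  0.87  0.54  1.83 -0.83  1.68 -1.7 ] [-0.31  0.81 -0.5 ]
-60 [480, -30] [465.   5.  24.] 4 [-0.    0.91  0.56  1.76 -0.87  1.73 -1.73] [-0.31  0.81 -0.5 ]
-60 [520, -30] [505.   5.  24.] 4 [ 0.03  0.93  0.5   1.66 -0.88  1.74 -1.81] [-0.31  0.81 -0.5 ]
-90 [450, -30] [454.   8.  24.] 4 [ 0.22  0.75  0.44  2.1  -1.1   1.46 -1.79] [ 0.13  0.86 -0.5 ]
-90 [480, -30] [484.   8.  24.] 4 [ 0.18  0.77  0.46  2.04 -1.13  1.49 -1.83] [ 0.13  0.86 -0.5 ]
-90 [520, -30] [524.   8.  24.] 4 [ 0.17  0.79  0.43  1.97 -1.15  1.49 -1.9 ] [ 0.13  0.86 -0.5 ]
-120 [450, -30] [473.   1.  24.] 4 [ 1.12  0.68 -0.53  2.41 -1.33  0.75 -1.83] [ 0.54  0.67 -0.5 ]
-120 [480, -30] [503.   1.  24.] 4 [ 1.11  0.71 -0.58  2.36 -1.33  0.7  -1.88] [ 0.54  0.67 -0.5 ]
-120 [520, -30] [543.   1.  24.] 4 [ 1.07  0.74 -0.61  2.29 -1.33  0.67 -1.94] [ 0.54  0.67 -0.5 ]
clock: 10.8
ee_pos: [593.9, -192.8, 141.6]
tcp_rot: [2.996, -0.19, 0.813]
wrist_force: [1.0, -0.4, -0.0]
finger_gap: 36.4
gripper_force: 35.1
```

```bash
cat > pl.py <<'E'
from kin import R; from h import *
bt,mt=np.load('bt.npy');ut=(mt-bt)/np.linalg.norm(mt-bt)
def B(yaw):
    # tool matrix with bottle axis up: grip tool y as horizontal
    z=np.array([0,0,1.]);y=np.array([-.127,-.992,0]);
    yt=np.array([0,1,0.])-ut*ut[1];yt/=np.linalg.norm(yt)
    M=np.c_[ut,yt,np.cross(ut,yt)];W=np.c_[z,y,np.cross(z,y)]
    return R('z',np.radians(yaw))@W@M.T
def T(yaw,base): return np.array(base,float)-B(yaw)@bt
def to(yaw,base): b=B(yaw);t=T(yaw,base);return t,go(t,b[:,2],b[:,1])
E
python3 - <<'E'
from pl import *
st();print(to(-60,[450,-30,110])[0]);print(to(-30,[470,-60,130])[0])
E
```

```text
t 10.8 p [ 593.9 -192.8  141.6] q [-0.51  0.23  0.92  2.15 -0.77  0.43 -0.71] F [ 1.  -0.4 -0. ] gap 36.4 gf 35.1
tool axes [[0.856, -0.126, 0.501], [-0.109, -0.992, -0.062], [0.505, -0.001, -0.863]]
d [-164.  -176.1  -83.4] r [ 17.68 -80.67  63.71] ang 104.3
[433.90917577   5.06247365 130.85711729]
d [-145.3 -134.3  -95.6] r [  9.38 -87.77  32.  ] ang 93.9
[438.53370063 -37.68041921 150.85711729]
```

```bash
python3 -m handwheel '[{"hand":28,"dx":-7,"dy":-14,"dz":-10,"rx":1.4,"ry":-6.2,"rz":4.9},{"hand":28,"dx":-20,"dy":-30,"dz":-20,"rx":2.7,"ry":-12.4,"rz":9.8},{"hand":28,"dx":-33,"dy":-46,"dz":-30,"rx":4.1,"ry":-18.6,"rz":14.7},{"hand":28,"dx":-46,"dy":-62,"dz":-38,"rx":5.4,"ry":-24.8,"rz":19.6},{"hand":28,"dx":-60,"dy":-78,"dz":-44,"rx":6.8,"ry":-31,"rz":24.5},{"hand":28,"dx":-74,"dy":-94,"dz":-50,"rx":8.2,"ry":-37.2,"rz":29.4},{"hand":28,"dx":-88,"dy":-110,"dz":-56,"rx":9.5,"ry":-43.4,"rz":34.3},{"hand":28,"dx":-102,"dy":-124,"dz":-62,"rx":10.9,"ry":-49.6,"rz":39.2},{"hand":28,"dx":-116,"dy":-138,"dz":-67,"rx":12.2,"ry":-55.8,"rz":44.1},{"hand":28,"dx":-130,"dy":-150,"dz":-72,"rx":13.6,"ry":-62,"rz":49},{"hand":28,"dx":-146,"dy":-162,"dz":-78,"rx":15,"ry":-68.2,"rz":53.9},{"hand":28,"dx":-160,"dy":-172,"dz":-82,"rx":16.3,"ry":-74.4,"rz":58.8}]'; python3 - <<'E'
from pl import *
st();print(to(-60,[450,-30,60])[0])
E
```

```text
clock: 12.0
ee_pos: [435.7, 1.8, 128.7]
tcp_rot: [-2.065, 1.232, 0.996]
wrist_force: [-0.1, -0.2, -0.6]
finger_gap: 36.0
gripper_force: 35.1
t 12.0 p [435.7   1.8 128.7] q [-0.21  0.78  0.85  1.81 -0.89  1.84 -1.62] F [-0.1 -0.2 -0.6] gap 36.0 gf 35.1
tool axes [[0.312, -0.894, -0.321], [-0.502, -0.442, 0.744], [-0.807, -0.071, -0.586]]
d [36.4  3.5 31.1] r [ 1.3  -5.78  4.6 ] ang 7.5
[433.90917577   5.06247365  80.85711729]
```

```bash
python3 -m handwheel '[{"hand":28,"dx":18,"dy":2,"dz":15,"rx":1,"ry":-4,"rz":3},{"hand":28,"dx":36,"dy":3.5,"dz":31,"rx":1.3,"ry":-5.8,"rz":4.6},{"hand":28,"dx":36,"dy":3.5,"dz":31,"rx":1.3,"ry":-5.8,"rz":4.6},{"hand":28,"dx":36,"dy":3.5,"dz":31,"rx":1.3,"ry":-5.8,"rz":4.6}]'; python3 - <<'E'
from pl import *
st();print(to(-60,[450,-30,3])[0])
s=arm.read_state();A=Ro.from_rotvec(s['tcp_rot']).as_matrix();p=np.array(s['ee_pos']);print('base',p+A@bt,'u',A@ut)
ims=[]
c=cap('side');d=cap('top')
for cc in (d,c):
  u0=np.array(proj(cc,p+A@mt));x,y=(u0-[40,45]).astype(int)
  im=cv2.resize(cc['color'][y:y+90,x:x+80,::-1],(400,450),interpolation=cv2.INTER_CUBIC)
  for X in (p+A@bt,p+A@(bt+70*ut)):
    u=(np.array(proj(cc,X))-[x,y])*5;cv2.circle(im,tuple(int(v) for v in u),2,(0,0,255),-1)
  ims.append(im)
cv2.imwrite('pics/c5.png',np.hstack(ims))
E
```

```text
clock: 12.4
ee_pos: [433.7, 4.3, 82.0]
tcp_rot: [-1.942, 1.276, 1.101]
wrist_force: [-0.2, 0.1, -0.2]
finger_gap: 36.0
gripper_force: 35.1
t 12.4 p [433.7   4.3  82. ] q [-0.13  0.91  0.79  1.81 -0.94  1.86 -1.61] F [-0.2  0.1 -0.2] gap 36.0 gf 35.1
tool axes [[0.209, -0.921, -0.328], [-0.459, -0.388, 0.799], [-0.864, -0.016, -0.504]]
d [49.9  0.5 29.8] r [ 0.1  -0.21  0.09] ang 0.2
[433.90917577   5.06247365  23.85711729]
base [449.90939856 -30.76384294  61.25919295] u [-0.0018904   0.003118    0.99999335]
```

View pics/c5.png

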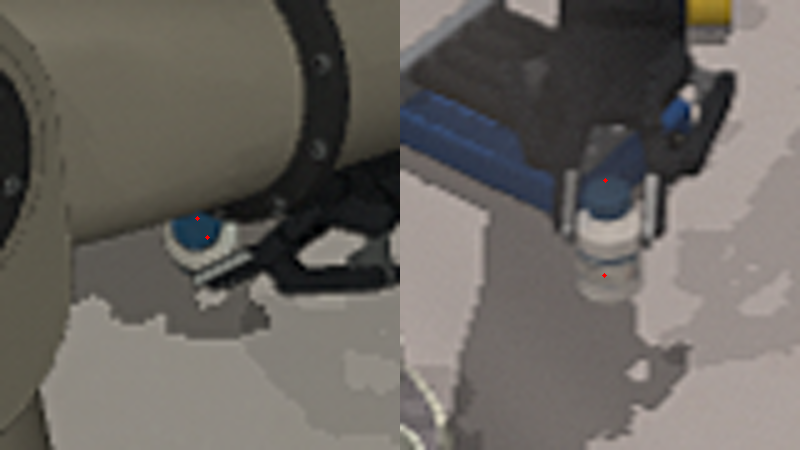

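The bottle hangs upright in the grip, base near (610,288) of the crop, roughly 8 mm lower than predicted. I'll lower it with care.

```bash
python3 -m handwheel '[{"hand":28,"dx":13,"dy":0,"dz":7.5,"rx":0,"ry":0,"rz":0},{"hand":28,"dx":26,"dy":0.5,"dz":15,"rx":0,"ry":0,"rz":0},{"hand":28,"dx":39,"dy":0.5,"dz":22.7,"rx":0,"ry":0,"rz":0},{"hand":28,"dx":39,"dy":0.5,"dz":22.7,"rx":0,"ry":0,"rz":0},{"hand":28,"dx":41,"dy":0.5,"dz":24,"rx":0,"ry":0,"rz":0},{"hand":28,"dx":41,"dy":0.5,"dz":24,"rx":0,"ry":0,"rz":0}]'; python3 -c "
from h import *; st()"
```

```text
clock: 13.1
ee_pos: [434.0, 4.3, 34.7]
tcp_rot: [-1.943, 1.277, 1.101]
wrist_force: [-1.0, -0.1, -0.5]
finger_gap: 36.0
gripper_force: 35.1
t 13.1 p [434.    4.3  34.7] q [-0.11  0.98  0.76  1.8  -0.97  1.81 -1.56] F [-1.  -0.1 -0.5] gap 36.0 gf 35.1
tool axes [[0.209, -0.921, -0.328], [-0.46, -0.388, 0.798], [-0.863, -0.016, -0.505]]
```

```bash
for i in 1 2 3 4; do :; done; python3 -m handwheel '[{"hand":28,"dx":1.7,"dy":0,"dz":1,"rx":0,"ry":0,"rz":0},{"hand":28,"dx":1.7,"dy":0,"dz":1,"rx":0,"ry":0,"rz":0}]' | grep -E "ee_pos|wrist_f"; python3 -m handwheel '[{"hand":28,"dx":1.7,"dy":0,"dz":1,"rx":0,"ry":0,"rz":0},{"hand":28,"dx":1.7,"dy":0,"dz":1,"rx":0,"ry":0,"rz":0}]' | grep -E "ee_pos|wrist_f"; python3 -m handwheel '[{"hand":28,"dx":1.7,"dy":0,"dz":1,"rx":0,"ry":0,"rz":0},{"hand":28,"dx":1.7,"dy":0,"dz":1,"rx":0,"ry":0,"rz":0}]' | grep -E "ee_pos|wrist_f"; python3 -m handwheel '[{"hand":28,"dx":1.7,"dy":0,"dz":1,"rx":0,"ry":0,"rz":0},{"hand":28,"dx":1.7,"dy":0,"dz":1,"rx":0,"ry":0,"rz":0}]' | grep -E "ee_pos|wrist_f|clock"
```

```text
ee_pos: [434.1, 4.3, 32.9]
wrist_force: [-0.8, -0.1, 0.4]
ee_pos: [434.0, 4.4, 30.8]
wrist_force: [0.8, 1.3, -0.5]
ee_pos: [434.0, 4.5, 28.7]
wrist_force: [0.4, -0.1, -0.5]
clock: 13.9
ee_pos: [434.0, 4.5, 26.7]
wrist_force: [0.2, -0.1, -1.6]
```

```bash
python3 -m handwheel '[{"hand":28,"dx":1.7,"dy":0,"dz":1,"rx":0,"ry":0,"rz":0},{"hand":28,"dx":1.7,"dy":0,"dz":1,"rx":0,"ry":0,"rz":0}]' | grep -E "ee_pos|wrist_f"; python3 -m handwheel '[{"hand":28,"dx":1.7,"dy":0,"dz":1,"rx":0,"ry":0,"rz":0},{"hand":28,"dx":1.7,"dy":0,"dz":1,"rx":0,"ry":0,"rz":0}]' | grep -E "ee_pos|wrist_f"; python3 -m handwheel '[{"hand":28,"dx":1.3,"dy":0,"dz":0.75,"rx":0,"ry":0,"rz":0},{"hand":28,"dx":1.3,"dy":0,"dz":0.75,"rx":0,"ry":0,"rz":0}]' | grep -E "ee_pos|wrist_f|clock"
```

```text
ee_pos: [434.0, 4.5, 24.7]
wrist_force: [-0.1, 0.1, -0.4]
ee_pos: [434.1, 4.5, 22.8]
wrist_force: [0.7, 0.2, 0.6]
clock: 14.5
ee_pos: [434.1, 4.6, 22.6]
wrist_force: [-0.3, -0.4, 4.3]
```

Contact with the bench. Release, wait, then back off along the tool.

```bash
python3 -m handwheel '[{"hand":45,"dx":0,"dy":0,"dz":0,"rx":0,"ry":0,"rz":0},{"hand":62,"dx":0,"dy":0,"dz":0,"rx":0,"ry":0,"rz":0},{"hand":62,"dx":0,"dy":0,"dz":0,"rx":0,"ry":0,"rz":0},{"hand":62,"dx":0,"dy":0,"dz":0,"rx":0,"ry":0,"rz":0},{"hand":62,"dx":0,"dy":0,"dz":0,"rx":0,"ry":0,"rz":0},{"hand":62,"dx":0,"dy":0,"dz":-15,"rx":0,"ry":0,"rz":0},{"hand":62,"dx":0,"dy":0,"dz":-35,"rx":0,"ry":0,"rz":0},{"hand":62,"dx":0,"dy":0,"dz":-60,"rx":0,"ry":0,"rz":0},{"hand":62,"dx":0,"dy":0,"dz":-85,"rx":0,"ry":0,"rz":0},{"hand":62,"dx":-25,"dy":0,"dz":-110,"rx":0,"ry":0,"rz":0},{"hand":62,"dx":-50,"dy":0,"dz":-125,"rx":0,"ry":0,"rz":0},{"hand":62,"dx":-80,"dy":0,"dz":-140,"rx":0,"ry":0,"rz":0}]'; python3 - <<'E'
from pl import *
from kin import ik
st()
near=np.array(arm.read_state()['joint_positions'])
c=cap('side');d=cap('top')
for cc,n in((c,'side'),(d,'top')):
  for r in arm.mark_of(n,'sample_mid')[:4]: print(n,r['score'],np.round(r['xy']),atz(cc,r['xy'],35).round(0))
  # blue cap: hue mask near expected
  h=cv2.cvtColor(cc['color'],cv2.COLOR_RGB2HSV);u=proj(cc,[450,-31,70]);x,y=int(u[0]),int(u[1])
  m=cv2.inRange(h,(95,100,50),(125,255,255));mm=np.zeros_like(m);mm[y-15:y+15,x-15:x+15]=m[y-15:y+15,x-15:x+15]
  k=np.argwhere(mm);print(n,'cap',len(k),k.mean(0)[::-1] if len(k) else '',atz(cc,k.mean(0)[::-1],66) if len(k) else '', 'exp',u)
for yaw in (0,30,60,90,-30,-60,180,150,120):
  yv=[np.sin(np.radians(yaw)),-np.cos(np.radians(yaw)),0]
  for q in([450,-31,60],[502,132,60],[588,152,150]):
    o=ik(np.array(q),[0,0,-1],yv,4,near);print(yaw,q,len(o),o[0].round(2) if len(o) else '')
E
```

```text
clock: 15.7
ee_pos: [463.3, -72.1, 162.0]
tcp_rot: [-1.943, 1.28, 1.1]
wrist_force: [0.5, 0.8, -0.4]
finger_gap: 61.7
gripper_force: 0.0
t 15.7 p [463.3 -72.1 162. ] q [ 0.03  0.82  0.73  1.62 -0.83  1.98 -1.73] F [ 0.5  0.8 -0.4] gap 61.7 gf 0.0
tool axes [[0.207, -0.922, -0.327], [-0.462, -0.387, 0.798], [-0.862, -0.014, -0.507]]
side 0.73 [282. 247.] [450. -27.  35.]
side 0.58 [296. 180.] [ 555. -345.   35.]
side 0.4 [309. 158.] [ 573. -493.   35.]
side 0.4 [276. 164.] [ 661. -399.   35.]
side cap 9 [282.77777778 239.44444444] [447.27184767 -24.31623721  66.        ] exp [np.float64(282.967817629027), np.float64(236.6556948429311)]
top 0.84 [426. 210.] [ 572. -515.   35.]
top 0.59 [368. 214.] [ 562. -353.   35.]
top cap 0   exp [np.float64(249.36347349814753), np.float64(253.05553590422005)]
0 [450, -31, 60] 4 [-0.47  0.24  0.54  2.15 -0.17  0.79 -1.39]
0 [502, 132, 60] 3 [-0.84  0.38  0.63  2.   -0.29  0.86 -1.62]
0 [588, 152, 150] 3 [-0.76  0.41  0.58  1.71 -0.24  1.1  -1.67]
30 [450, -31, 60] 3 [-0.37  0.23  0.42  2.15 -0.13  0.79 -0.91]
30 [502, 132, 60] 2 [-0.65  0.34  0.39  
[... 538 characters left out ...]
]
-30 [502, 132, 60] 3 [-0.95  0.41  0.78  2.   -0.37  0.88 -2.06]
-30 [588, 152, 150] 3 [-0.92  0.46  0.81  1.71 -0.37  1.13 -2.09]
-60 [450, -31, 60] 4 [-1.07  0.66  1.43  2.15 -0.77  1.04 -1.83]
-60 [502, 132, 60] 3 [-1.16  0.54  1.08  2.   -0.59  0.96 -2.39]
-60 [588, 152, 150] 3 [-1.11  0.62  1.16  1.71 -0.6   1.23 -2.41]
180 [450, -31, 60] 1 [ 0.94  0.42 -1.14  2.15  0.5   0.88  1.07]
180 [502, 132, 60] 0 
180 [588, 152, 150] 0 
150 [450, -31, 60] 1 [ 0.84  0.35 -0.99  2.15  0.39  0.84  0.66]
150 [502, 132, 60] 0 
150 [588, 152, 150] 0 
120 [450, -31, 60] 1 [ 0.75  0.31 -0.88  2.15  0.33  0.82  0.2 ]
120 [502, 132, 60] 1 [-0.32  0.32 -0.01  2.    0.    0.83  0.2 ]
120 [588, 152, 150] 0
```

```bash
python3 - <<'E'
from h import *
go([450,-150,230],[0,0,-1],[0,-1,0])
E
```

```text
d [-25.2  41.8 -92.5] r [-35.52  51.72 -60.24] ang 87.0
```

```bash
python3 -m handwheel '[{"hand":62,"dx":-5,"dy":8,"dz":-18,"rx":-3.2,"ry":4.7,"rz":-5.5},{"hand":62,"dx":-10,"dy":15,"dz":-36,"rx":-6.5,"ry":9.4,"rz":-11},{"hand":62,"dx":-15,"dy":22,"dz":-54,"rx":-9.7,"ry":14.1,"rz":-16.4},{"hand":62,"dx":-20,"dy":30,"dz":-72,"rx":-13,"ry":18.8,"rz":-21.9},{"hand":62,"dx":-25,"dy":42,"dz":-92,"rx":-16.2,"ry":23.5,"rz":-27.4},{"hand":62,"dx":-25,"dy":42,"dz":-92,"rx":-19.4,"ry":28.2,"rz":-32.9},{"hand":62,"dx":-25,"dy":42,"dz":-92,"rx":-22.6,"ry":32.9,"rz":-38.4},{"hand":62,"dx":-25,"dy":42,"dz":-92,"rx":-25.9,"ry":37.6,"rz":-43.8},{"hand":62,"dx":-25,"dy":42,"dz":-92,"rx":-29.1,"ry":42.3,"rz":-49.3},{"hand":62,"dx":-25,"dy":42,"dz":-92,"rx":-32.3,"ry":47,"rz":-54.8},{"hand":62,"dx":-25,"dy":42,"dz":-92,"rx":-35.5,"ry":51.7,"rz":-60.2},{"hand":62,"dx":-25,"dy":42,"dz":-92,"rx":-35.5,"ry":51.7,"rz":-60.2}]'; cat > meas.py <<'E'
from h import *
c=cap('side');d=cap('top')
def caps(cc,X,w):
  h=cv2.cvtColor(cc['color'],cv2.COLOR_RGB2HSV);u=proj(cc,X);x,y=int(u[0]),int(u[1])
  m=cv2.inRange(h,(95,90,40),(125,255,255));mm=np.zeros_like(m);mm[y-w:y+w,x-w:x+w]=m[y-w:y+w,x-w:x+w]
  k=np.argwhere(mm);return len(k),(k.mean(0)[::-1] if len(k) else None)
E
python3 - <<'E'
from meas import *
st()
np.set_printoptions(precision=1,suppress=True)
P={}
for cc,n in((c,'side'),(d,'top')):
  k,u=caps(cc,[450,-30,66],9);print(n,'cap',k,u,atz(cc,u,66) if k else '');P[n]=u
  for q,z in (('load_place',23.5),('knob_grip',139),('read_spot',58),('reader',0),('sample_mid',35)):
    for r in arm.mark_of(n,q)[:2]: print(n,q,round(r['score'],2),np.array(r['xy']),atz(cc,r['xy'],z))
if P['side'] is not None and P['top'] is not None: print('tri cap',tri(c,P['side'],d,P['top']))
g=d['color'][150:260,120:240,::-1];cv2.imwrite('pics/k.png',np.hstack([cv2.resize(d['color'][180:208,160:188,::-1],(390,390),interpolation=cv2.INTER_CUBIC),cv2.resize(d['color'][215:265,168:218,::-1],(390,390),interpolation=cv2.INTER_CUBIC)]))
E
```

```text
clock: 17.1
ee_pos: [447.1, -146.6, 227.8]
tcp_rot: [-3.137, -0.007, 0.007]
wrist_force: [0.0, -0.0, -0.2]
finger_gap: 61.6
gripper_force: 0.0
t 17.2 p [ 449.3 -148.4  228.3] q [-0.49  0.07  0.76  1.91 -0.05  1.19 -1.28] F [-0.2 -0.3 -0.1] gap 61.8 gf 0.0
tool axes [[1.0, -0.0, -0.004], [-0.0, -1.0, 0.003], [-0.004, -0.003, -1.0]]
side cap 22 [282.6 238.8] [448.9 -26.4  66. ]
side knob_grip 0.9 [202.7 243.8] [586.7 154.1 139. ]
side knob_grip 0.25 [271.1 213.2] [488.  -33.7 139. ]
side read_spot 0.75 [208.5 290. ] [534.3 220.4  58. ]
side reader 0.68 [206.7 281.6] [589.  156.5   0. ]
side sample_mid 0.74 [297.7 183.9] [ 540.3 -325.6   35. ]
side sample_mid 0.6 [309.7 157. ] [ 572.3 -498.4   35. ]
top cap 63 [249.  254.3] [447.3 -29.7  66. ]
top load_place 0.7 [191.4 237.6] [499.6 132.2  23.5]
top knob_grip 0.85 [178.1 193.7] [592.4 146.8 139. ]
top read_spot 0.87 [156.4 221.6] [537.5 221.   58. ]
top reader 0.76 [190.3 212.8] [575.2 143.4   0. ]
top sample_mid 0.82 [423.1 208.7] [ 576.8 -507.8   35. ]
top sample_mid 0.78 [382.6 183. ] [ 651.4 -399.8   35. ]
tri cap [448.8 -29.1  63.5]
```

View pics/k.png

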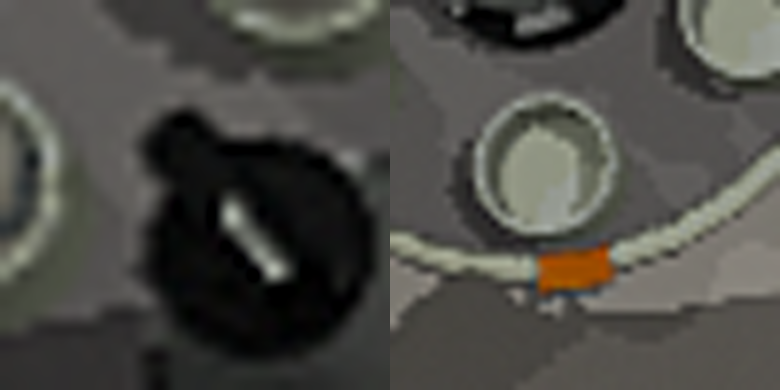

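```bash
python3 - <<'E'
from meas import *
from scipy.optimize import least_squares
rim=atz(d,(188,236.2),52);print('rim',rim,'tool',atz(d,(178.2,197.2),154))
e=[]
for a,b in(((142.,165),0),):pass
# rim in side image: bright pixels near predicted rim
for cc,n in((d,'top'),(c,'side')):
  u=np.array(proj(cc,[501,132,52]));x,y=(u-12).astype(int)
  g=cc['color'][y:y+25,x:x+25].astype(int);m=((g.min(2)>135)).astype(np.uint8)
  k=cv2.findContours(m,cv2.RETR_EXTERNAL,cv2.CHAIN_APPROX_NONE)[0];k=max(k,key=cv2.contourArea)
  (ex,ey),ax,an=cv2.fitEllipse(k);print(n,(ex+x,ey+y),ax,an,atz(cc,(ex+x,ey+y),52))
C=np.array([[589.4,150.8],[582,149]]);L=np.array([[500.4,131.9],rim[:2]]);S=np.array([[535,219.5]])
def f(v):
  C0=v[:2];t=v[2];l=C0+88*np.array([np.cos(t),np.sin(t)]);s=C0+88*np.array([np.cos(t-np.pi/3),np.sin(t-np.pi/3)])
  return np.r_[C[0]-C0,(C[1]-C0)*.5,L[0]-l,L[1]-l,(S[0]-s)]
o=least_squares(f,[588,150,-2.9]);v=o.x;print(v,o.fun.round(1));t=v[2]
print('L',v[:2]+88*np.array([np.cos(t),np.sin(t)]),'S',v[:2]+88*np.array([np.cos(t-np.pi/3),np.sin(t-np.pi/3)]))
go([449,-29,130],[0,0,-1],[0,-1,0])
E
```

```text
rim [498.47464576 135.54631357  52.        ] tool [579.03962679 142.42750579 154.        ]
top (np.float64(184.853524684906), np.float64(235.69273853302002)) (11.930753707885742, 17.2332706451416) 155.7862091064453 [499.88148176 144.05028531  52.        ]
side (np.float64(236.9457712173462), np.float64(274.6778984069824)) (12.8008451461792, 18.251209259033203) 84.19507598876953 [500.55221684 138.201292    52.        ]
[587.74015248 149.0882901   -2.98675899] [ 1.7  1.7 -2.9 -0.  -0.4 -3.6 -2.3  0.   2.5  1.9]
L [500.79287927 135.5173034 ] S [532.51369663 217.60134415]
d [  -0.3 -119.7   98.7] r [-0.08  0.18 -0.  ] ang 0.2
```

```bash
python3 -m handwheel '[{"hand":62,"dx":0,"dy":-40,"dz":10,"rx":0,"ry":0.2,"rz":0},{"hand":62,"dx":0,"dy":-80,"dz":30,"rx":0,"ry":0.2,"rz":0},{"hand":62,"dx":0,"dy":-110,"dz":70,"rx":0,"ry":0.2,"rz":0},{"hand":62,"dx":0,"dy":-120,"dz":110,"rx":0,"ry":0.2,"rz":0},{"hand":62,"dx":0,"dy":-120,"dz":150,"rx":0,"ry":0.2,"rz":0},{"hand":62,"dx":0,"dy":-120,"dz":180,"rx":0,"ry":0.2,"rz":0},{"hand":62,"dx":0,"dy":-120,"dz":180,"rx":0,"ry":0.2,"rz":0},{"hand":62,"dx":0,"dy":-120,"dz":180,"rx":0,"ry":0.2,"rz":0}]'; python3 - <<'E'
from meas import *
st();go([449,-29,5],[0,0,-1],[0,-1,0])
k,u=caps(c,[449,-29,66],9);print(k,u,u is not None and atz(c,u,66))
E
```

```text
clock: 18.6
ee_pos: [449.3, -28.8, 49.2]
tcp_rot: [-3.14, 0.0, -0.001]
wrist_force: [0.4, 0.2, 0.7]
finger_gap: 61.7
gripper_force: 0.0
t 18.7 p [450.9 -28.6  50.5] q [-0.56  0.27  0.61  2.16 -0.23  0.76 -1.37] F [ 0.9 -0.4  0.9] gap 61.5 gf 0.0
tool axes [[1.0, -0.0, 0.004], [-0.0, -1.0, 0.002], [0.004, -0.002, -1.0]]
d [-2.1  0.5 45.5] r [-0.12 -0.24 -0.  ] ang 0.3
9 [284.22222222 241.22222222] [440.42122881 -19.54524346  66.        ]
```

```bash
python3 -m handwheel '[{"hand":62,"dx":0,"dy":0,"dz":16,"rx":0,"ry":0,"rz":0},{"hand":62,"dx":0,"dy":0,"dz":32,"rx":0,"ry":0,"rz":0},{"hand":62,"dx":0,"dy":0,"dz":44,"rx":0,"ry":0,"rz":0},{"hand":62,"dx":0,"dy":0,"dz":44,"rx":0,"ry":0,"rz":0},{"hand":45,"dx":0,"dy":0,"dz":44,"rx":0,"ry":0,"rz":0},{"hand":28,"dx":0,"dy":0,"dz":44,"rx":0,"ry":0,"rz":0},{"hand":28,"dx":0,"dy":0,"dz":44,"rx":0,"ry":0,"rz":0},{"hand":28,"dx":0,"dy":0,"dz":44,"rx":0,"ry":0,"rz":0}]' 30
```

```text
clock: 19.5
ee_pos: [450.3, -28.5, 5.7]
tcp_rot: [-3.14, -0.0, -0.004]
wrist_force: [-0.1, -1.0, 5.6]
finger_gap: 35.6
gripper_force: 29.8
```

```bash
python3 -m handwheel '[{"hand":28,"dx":0,"dy":0,"dz":-30,"rx":0,"ry":0,"rz":0},{"hand":28,"dx":0,"dy":0,"dz":-65,"rx":0,"ry":0,"rz":0},{"hand":28,"dx":8,"dy":-25,"dz":-80,"rx":0,"ry":0,"rz":0},{"hand":28,"dx":18,"dy":-60,"dz":-80,"rx":0,"ry":0,"rz":0},{"hand":28,"dx":29,"dy":-95,"dz":-80,"rx":0,"ry":0,"rz":0},{"hand":28,"dx":40,"dy":-130,"dz":-80,"rx":0,"ry":0,"rz":0},{"hand":28,"dx":47,"dy":-153,"dz":-75,"rx":0,"ry":0,"rz":0},{"hand":28,"dx":50.5,"dy":-164,"dz":-66,"rx":0,"ry":0,"rz":0},{"hand":28,"dx":50.5,"dy":-164,"dz":-66,"rx":0,"ry":0,"rz":0},{"hand":28,"dx":50.5,"dy":-164,"dz":-66,"rx":0,"ry":0,"rz":0},{"hand":28,"dx":50.5,"dy":-164,"dz":-66,"rx":0,"ry":0,"rz":0}]'; python3 - <<'E'
from meas import *
st()
np.set_printoptions(linewidth=250)
for cc,n in((c,'side'),):
  for X in([501,135.5,66],[501,135.5,101],[501,135.5,52],[501,135.5,23.5]): print(n,X,np.round(proj(cc,X),1))
g=cv2.cvtColor(c['color'],cv2.COLOR_RGB2GRAY);print('cols 222..252');
for r in range(240,294): print(r,*g[r,222:253])
E
```

```text
clock: 20.6
ee_pos: [499.1, 133.2, 71.0]
tcp_rot: [-3.141, 0.005, 0.0]
wrist_force: [-0.6, -0.7, -0.8]
finger_gap: 35.6
gripper_force: 30.5
t 20.7 p [499.4 133.9  71.3] q [-0.79  0.35  0.54  2.   -0.24  0.86 -1.7 ] F [-0.5 -0.7 -0.8] gap 35.5 gf 30.5
tool axes [[1.0, -0.002, 0.001], [-0.002, -1.0, 0.001], [0.001, -0.001, -1.0]]
side [501, 135.5, 66] [237.  270.2]
side [501, 135.5, 101] [236.2 260.6]
side [501, 135.5, 52] [237.3 273.9]
side [501, 135.5, 23.5] [237.9 281.4]
cols 222..252
240 150 87 58 64 58 39 25 28 29 30 30 33 36 40 41 42 45 48 48 48 52 53 55 48 103 158 169 163 162 160 161
241 120 55 62 62 52 35 27 26 28 31 29 28 34 38 39 38 46 47 52 54 54 55 50 48 77 141 167 163 162 161 162
242 77 56 62 58 43 34 23 25 27 27 28 31 34 36 38 37 43 47 48 54 50 51 52 47 96 152 167 160 160 162 161
243 55 63 61 46 40 33 21 23 24 25 27 26 31 36 37 36 41 43 46 50 49 48 47 37 123 169 164 161 162 164 160
244 59 62 55 37 37 32 21 25 23 29 23 47 51 32 33 33 37 41 46 47 45 49 44 91 151 169 163 162 162 161 162
245 51 52 39 33 43 33 24 25 24 29 25 32 35 34 31 32 35 37 42 44 50 91 93 133 171 167 164 
[... 4861 characters left out ...]
01 97 90 101 130 132 131 134 115 122
288 134 137 133 117 101 83 70 69 70 74 91 112 128 133 132 130 127 125 133 118 81 56 69 98 123 133 132 133 118 129 149
289 136 135 133 120 100 80 70 72 71 65 67 75 85 95 98 100 100 87 76 68 53 75 90 113 134 133 141 151 127 129 156
290 135 135 135 124 99 77 71 73 74 74 70 73 71 69 59 63 60 58 56 53 52 66 74 111 121 92 129 130 97 80 124
291 135 134 138 129 104 72 56 60 60 60 59 62 60 58 55 57 54 55 55 53 64 76 164 223 215 155 90 78 74 115 150
292 133 137 139 131 109 73 45 56 58 57 58 58 59 60 57 57 57 56 55 67 79 165 229 226 211 164 79 75 70 122 157
293 135 133 138 132 114 84 55 56 59 58 59 56 57 57 58 57 58 58 50 68 164 227 224 206 179 120 79 75 117 154 152
```

```bash
python3 -m handwheel '[{"hand":28,"dx":1.7,"dy":-1.8,"dz":5,"rx":0,"ry":0,"rz":0},{"hand":28,"dx":1.7,"dy":-1.8,"dz":10,"rx":0,"ry":0,"rz":0},{"hand":28,"dx":1.7,"dy":-1.8,"dz":14,"rx":0,"ry":0,"rz":0},{"hand":28,"dx":1.7,"dy":-1.8,"dz":18,"rx":0,"ry":0,"rz":0},{"hand":28,"dx":1.7,"dy":-1.8,"dz":18,"rx":0,"ry":0,"rz":0}]'; python3 -c "
from h import *; st()"
```

```text
clock: 21.2
ee_pos: [500.8, 137.3, 52.4]
tcp_rot: [-3.14, -0.001, 0.001]
wrist_force: [0.8, 0.5, -0.7]
finger_gap: 35.4
gripper_force: 30.5
t 21.2 p [500.8 137.3  52.4] q [-0.78  0.38  0.53  2.01 -0.26  0.82 -1.68] F [ 0.8  0.5 -0.7] gap 35.4 gf 30.5
tool axes [[1.0, 0.0, -0.0], [0.0, -1.0, 0.001], [-0.0, -0.001, -1.0]]
```

```bash
python3 -m handwheel '[{"hand":28,"dx":0,"dy":0.5,"dz":4,"rx":0,"ry":0,"rz":0},{"hand":28,"dx":0,"dy":0.5,"dz":8,"rx":0,"ry":0,"rz":0},{"hand":28,"dx":0,"dy":0.5,"dz":8,"rx":0,"ry":0,"rz":0}]' | grep -E 'ee_p|wrist_f|gap'; python3 -m handwheel '[{"hand":28,"dx":0,"dy":0,"dz":3,"rx":0,"ry":0,"rz":0},{"hand":28,"dx":0,"dy":0,"dz":6,"rx":0,"ry":0,"rz":0},{"hand":28,"dx":0,"dy":0,"dz":6,"rx":0,"ry":0,"rz":0}]'
```

```text
ee_pos: [500.9, 136.9, 44.5]
wrist_force: [0.4, -0.5, -0.1]
finger_gap: 35.4
clock: 21.8
ee_pos: [501.0, 136.9, 38.7]
tcp_rot: [-3.14, -0.0, -0.0]
wrist_force: [0.4, 0.4, -0.6]
finger_gap: 35.3
gripper_force: 30.4
```

Entering the cup without force. Lower the last ~9 mm.

```bash
python3 -m handwheel '[{"hand":28,"dx":0,"dy":0,"dz":3,"rx":0,"ry":0,"rz":0},{"hand":28,"dx":0,"dy":0,"dz":6,"rx":0,"ry":0,"rz":0},{"hand":28,"dx":0,"dy":0,"dz":6,"rx":0,"ry":0,"rz":0}]' | grep -E 'ee_p|wrist_f|gap'; python3 -m handwheel '[{"hand":28,"dx":0,"dy":0,"dz":2,"rx":0,"ry":0,"rz":0},{"hand":28,"dx":0,"dy":0,"dz":3,"rx":0,"ry":0,"rz":0},{"hand":28,"dx":0,"dy":0,"dz":3,"rx":0,"ry":0,"rz":0}]'
```

```text
ee_pos: [501.0, 136.9, 32.7]
wrist_force: [-0.1, -0.2, 0.3]
finger_gap: 35.7
clock: 22.4
ee_pos: [501.1, 136.9, 29.9]
tcp_rot: [-3.14, -0.0, -0.001]
wrist_force: [0.3, -1.4, -0.6]
finger_gap: 35.5
gripper_force: 30.4
```

```bash
python3 -m handwheel '[{"hand":42,"dx":0,"dy":0,"dz":0.7,"rx":0,"ry":0,"rz":0},{"hand":56,"dx":0,"dy":0,"dz":0.7,"rx":0,"ry":0,"rz":0},{"hand":56,"dx":0,"dy":0,"dz":0.7,"rx":0,"ry":0,"rz":0},{"hand":56,"dx":0,"dy":0,"dz":0.7,"rx":0,"ry":0,"rz":0},{"hand":56,"dx":0,"dy":0,"dz":-10,"rx":0,"ry":0,"rz":0},{"hand":56,"dx":0,"dy":0,"dz":-30,"rx":0,"ry":0,"rz":0},{"hand":56,"dx":0,"dy":0,"dz":-65,"rx":0,"ry":0,"rz":0},{"hand":56,"dx":0,"dy":0,"dz":-110,"rx":0,"ry":0,"rz":0},{"hand":56,"dx":0,"dy":0,"dz":-155,"rx":0,"ry":0,"rz":0},{"hand":56,"dx":-20,"dy":40,"dz":-190,"rx":0,"ry":0,"rz":0},{"hand":56,"dx":-30,"dy":85,"dz":-200,"rx":0,"ry":0,"rz":0},{"hand":56,"dx":-40,"dy":130,"dz":-200,"rx":0,"ry":0,"rz":0}]'; python3 - <<'E'
from meas import *
st();np.set_printoptions(precision=1,suppress=True)
P={}
for cc,n in((c,'side'),(d,'top')):
  k,u=caps(cc,[501,135.5,90],10);print(n,'cap',k,u,atz(cc,u,89) if k else '');P[n]=u
  for q,z in (('knob_grip',139),): print([ (round(r['score'],2),np.array(r['xy']),atz(cc,r['xy'],z)) for r in arm.mark_of(n,q)[:1]],[ (round(r['score'],2),np.array(r['xy'])) for r in arm.recognise(n,q)[:1]])
if all(v is not None for v in P.values()): print('tri cap',tri(c,P['side'],d,P['top']))
g=cv2.cvtColor(d['color'],cv2.COLOR_RGB2GRAY);print('top rows 184.. cols 164..192')
for r in range(184,210): print(r,*['%3d'%v for v in g[r,164:193]])
g=cv2.cvtColor(c['color'],cv2.COLOR_RGB2GRAY);print('side rows 228.. cols 190..216')
for r in range(228,256): print(r,*['%3d'%v for v in g[r,190:217]])
E
```

```text
clock: 23.6
ee_pos: [463.0, 5.7, 233.3]
tcp_rot: [-3.137, -0.003, -0.012]
wrist_force: [1.3, -1.3, 0.6]
finger_gap: 56.1
gripper_force: 0.0
t 23.7 p [460.6  -0.9 231.8] q [-0.77  0.02  0.7   1.94 -0.01  1.19 -1.65] F [0.4 0.5 0.4] gap 56.0 gf 0.0
tool axes [[1.0, -0.011, 0.004], [-0.012, -1.0, 0.002], [0.004, -0.002, -1.0]]
side cap 70 [237.2 264.9] [497.8 137.7  89. ]
[(0.75, array([200.9, 246.8]), array([584.5, 165.4, 139. ]))] [(0.59, array([206.7, 259.5]))]
top cap 0 None 
[] []
top rows 184.. cols 164..192
184  93  95  80  66  98 105 104 103 103 103 105 103 104 105 106  64  40  71 106 109 106 106 106 107 107 106 106 107 107
185  94  95  81  64 100 106 104 103 104 104 103 104 104 106 106  62  39  71 107 110 107 108 108 108 108 107 108 108 109
186  93  95  83  54 101 106 104 104 104 104 104 104 104 106 106  60  39  75 108 110 109 108 108 107 108 107 107 108 107
187  93  95  79  58 102 107 104 103 103 104 104 105 104 107 103  57  42  76 107 109 107 108 108 107 108 107 108 107 108
188  90  95  74  62 102 106 104 104 103 104 104 104 103 107 103  59  43  77 108 110 108 108 108 109 109
[... 5002 characters left out ...]
   8  11  65  96  99 100 100
250 166 153 139 123 112 115  82   0  11   9   9   6  13   7   5   9  11  14  11  11   7  25  68  92  95 101 101
251 132 114 111 109 110 116  94  34  10  17  22  16  20  23  26  23  18  20   5   9  28  73  90  89  98  99 102
252 111 107 111 110 112 114 109  69  10   1   8  19  20  21  18  22  12   7   4  29  82  99  88  87  96 101 101
253 110 110 110 113 114 118 106 103  92  37   0   5   6   5  10   4   3   0  14  56  94  99  87  86  97 100 100
254 111 113 111 115 115  98  70  96 122 124  95  39  14  18  13  24  51  69  73  72  91  98  81  88 102 101 100
255 111 112 112 115  96  66  60  96 123 127 108  85  87  84  87  86  83  79  76  74  90 104  90  92 101 102  99
```

```bash
python3 - <<'E'
from meas import *
for C in ([588,149.5],[588,153],[592,150]):
  for z in(154,139): print(C,z,np.round(proj(c,[*C,z]),1))
# bar end points and centre col on side at row 239-247
y=np.radians(39)
go([588,150.5,200],[0,0,-1],[np.sin(y),-np.cos(y),0])
E
```

```text
[588, 149.5] 154 [202.7 238.2]
[588, 149.5] 139 [203.3 242.6]
[588, 153] 154 [201.9 239. ]
[588, 153] 139 [202.5 243.4]
[592, 150] 154 [201.3 237.8]
[592, 150] 139 [201.9 242.2]
d [ 126.9 -142.1   30.1] r [ -0.06  -0.06 -38.84] ang 38.8
```

```bash
python3 -m handwheel '[{"hand":50,"dx":20,"dy":-20,"dz":0,"rx":0,"ry":0,"rz":-6.5},{"hand":50,"dx":42,"dy":-46,"dz":0,"rx":0,"ry":0,"rz":-13},{"hand":50,"dx":66,"dy":-72,"dz":0,"rx":0,"ry":0,"rz":-19.5},{"hand":50,"dx":90,"dy":-98,"dz":0,"rx":0,"ry":0,"rz":-26},{"hand":50,"dx":110,"dy":-122,"dz":0,"rx":0,"ry":0,"rz":-32.5},{"hand":50,"dx":127,"dy":-142,"dz":10,"rx":0,"ry":0,"rz":-38.8},{"hand":50,"dx":127,"dy":-142,"dz":30,"rx":0,"ry":0,"rz":-38.8},{"hand":50,"dx":127,"dy":-142,"dz":30,"rx":0,"ry":0,"rz":-38.8},{"hand":50,"dx":127,"dy":-142,"dz":30,"rx":0,"ry":0,"rz":-38.8}]' 60; python3 - <<'E'
from meas import *
st();y=np.radians(39)
go([588,150.5,115],[0,0,-1],[np.sin(y),-np.cos(y),0])
E
```

```text
clock: 24.9
ee_pos: [587.6, 148.9, 199.6]
tcp_rot: [-2.962, -1.045, 0.001]
wrist_force: [-0.4, 0.8, -0.0]
finger_gap: 49.8
gripper_force: 0.0
t 25.0 p [588.5 148.4 201. ] q [-0.73  0.36  0.54  1.65 -0.2   1.18 -1.04] F [-0.   0.1 -0.8] gap 49.4 gf 0.0
tool axes [[0.779, 0.626, 0.002], [0.626, -0.779, 0.002], [0.003, -0.0, -1.0]]
d [ 0.7 -1.9 86. ] r [-0.02 -0.14 -0.21] ang 0.3
```

```bash
python3 -m handwheel '[{"hand":50,"dx":0.5,"dy":-1.5,"dz":30,"rx":0,"ry":0,"rz":0},{"hand":50,"dx":0.5,"dy":-1.5,"dz":60,"rx":0,"ry":0,"rz":0},{"hand":50,"dx":0.5,"dy":-1.5,"dz":80,"rx":0,"ry":0,"rz":0},{"hand":50,"dx":0.5,"dy":-1.5,"dz":90,"rx":0,"ry":0,"rz":0},{"hand":50,"dx":0.5,"dy":-1.5,"dz":90,"rx":0,"ry":0,"rz":0},{"hand":30,"dx":0.5,"dy":-1.5,"dz":90,"rx":0,"ry":0,"rz":0},{"hand":18,"dx":0.5,"dy":-1.5,"dz":90,"rx":0,"ry":0,"rz":0},{"hand":4,"dx":0.5,"dy":-1.5,"dz":90,"rx":0,"ry":0,"rz":0},{"hand":4,"dx":0.5,"dy":-1.5,"dz":90,"rx":0,"ry":0,"rz":0},{"hand":4,"dx":0.5,"dy":-1.5,"dz":90,"rx":0,"ry":0,"rz":0},{"hand":4,"dx":0.5,"dy":-1.5,"dz":90,"rx":0,"ry":0,"rz":0}]' 50; python3 -c "
from h import *; st(); print(arm.read_state()['wrist_torque'])"
```

```text
clock: 26.1
ee_pos: [589.9, 149.1, 112.0]
tcp_rot: [2.963, 1.042, 0.009]
wrist_force: [2.2, -3.0, 6.9]
finger_gap: 12.4
gripper_force: 51.5
t 26.1 p [589.9 149.1 112. ] q [-0.71  0.44  0.51  1.75 -0.25  1.01 -1.  ] F [ 2.2 -3.   6.9] gap 12.4 gf 51.5
tool axes [[0.78, 0.626, 0.005], [0.626, -0.78, 0.001], [0.005, 0.002, -1.0]]
[-0.72488018 -0.51886237 -0.12534356]
```

```bash
python3 -m handwheel '[{"hand":4,"dx":0,"dy":0,"dz":0,"rx":0,"ry":0,"rz":5},{"hand":4,"dx":0,"dy":0,"dz":0,"rx":0,"ry":0,"rz":11},{"hand":4,"dx":0,"dy":0,"dz":0,"rx":0,"ry":0,"rz":18},{"hand":4,"dx":0,"dy":0,"dz":0,"rx":0,"ry":0,"rz":25},{"hand":4,"dx":0,"dy":0,"dz":0,"rx":0,"ry":0,"rz":32},{"hand":4,"dx":0,"dy":0,"dz":0,"rx":0,"ry":0,"rz":39},{"hand":4,"dx":0,"dy":0,"dz":0,"rx":0,"ry":0,"rz":46},{"hand":4,"dx":0,"dy":0,"dz":0,"rx":0,"ry":0,"rz":53},{"hand":4,"dx":0,"dy":0,"dz":0,"rx":0,"ry":0,"rz":59},{"hand":4,"dx":0,"dy":0,"dz":0,"rx":0,"ry":0,"rz":63},{"hand":4,"dx":0,"dy":0,"dz":0,"rx":0,"ry":0,"rz":63}]'; python3 -c "
from h import *; st(); print(arm.read_state()['wrist_torque'])"
```

```text
clock: 27.2
ee_pos: [590.2, 147.3, 112.0]
tcp_rot: [3.071, -0.661, 0.009]
wrist_force: [2.1, -6.0, 6.0]
finger_gap: 12.2
gripper_force: 51.6
t 27.2 p [590.2 147.3 112. ] q [-0.89  0.51  0.77  1.76 -0.41  1.04 -1.96] F [ 2.1 -6.   6. ] gap 12.2 gf 51.6
tool axes [[0.911, -0.411, 0.006], [-0.411, -0.911, -0.002], [0.006, -0.001, -1.0]]
[-1.24794468 -0.57450025  0.11705457]
```

```bash
python3 -m handwheel '[{"hand":4,"dx":0,"dy":0,"dz":0,"rx":0,"ry":0,"rz":2},{"hand":4,"dx":0,"dy":0,"dz":0,"rx":0,"ry":0,"rz":3.5},{"hand":4,"dx":0,"dy":0,"dz":0,"rx":0,"ry":0,"rz":3.5}]' >/dev/null; python3 -c "
from h import *; st(); print(arm.read_state()['wrist_torque'])"; python3 -m handwheel '[{"hand":4,"dx":0,"dy":0,"dz":0,"rx":0,"ry":0,"rz":2},{"hand":4,"dx":0,"dy":0,"dz":0,"rx":0,"ry":0,"rz":3},{"hand":4,"dx":0,"dy":0,"dz":0,"rx":0,"ry":0,"rz":3}]' >/dev/null; python3 -c "
from h import *; st(); print(arm.read_state()['wrist_torque'])"
```

```text
t 27.5 p [590.1 147.2 112. ] q [-0.89  0.52  0.79  1.76 -0.41  1.04 -2.01] F [ 2.9 -5.3  6.5] gap 12.4 gf 51.6
tool axes [[0.885, -0.465, 0.006], [-0.465, -0.885, -0.002], [0.006, -0.001, -1.0]]
[-1.31503311 -0.56431798  0.1714756 ]
t 27.8 p [590.1 147.2 112. ] q [-0.9   0.52  0.8   1.76 -0.42  1.04 -2.06] F [ 2.2 -6.4  7. ] gap 12.2 gf 56.8
tool axes [[0.862, -0.507, 0.006], [-0.507, -0.862, -0.003], [0.006, -0.001, -1.0]]
[-1.37770884 -0.54740922  1.12590161]
```

At the stop (torque jump). Open wide so the knob springs back, then rise.

```bash
python3 -m handwheel '[{"hand":84,"dx":0,"dy":0,"dz":0,"rx":0,"ry":0,"rz":0},{"hand":84,"dx":0,"dy":0,"dz":0,"rx":0,"ry":0,"rz":0},{"hand":84,"dx":0,"dy":0,"dz":0,"rx":0,"ry":0,"rz":0},{"hand":84,"dx":0,"dy":0,"dz":0,"rx":0,"ry":0,"rz":0},{"hand":84,"dx":0,"dy":0,"dz":0,"rx":0,"ry":0,"rz":0},{"hand":84,"dx":0,"dy":0,"dz":0,"rx":0,"ry":0,"rz":0},{"hand":84,"dx":0,"dy":0,"dz":-15,"rx":0,"ry":0,"rz":0},{"hand":84,"dx":0,"dy":0,"dz":-40,"rx":0,"ry":0,"rz":0},{"hand":84,"dx":0,"dy":0,"dz":-80,"rx":0,"ry":0,"rz":0},{"hand":84,"dx":0,"dy":0,"dz":-120,"rx":0,"ry":0,"rz":0}]' >/dev/null; python3 -c "
from h import *; st(); go([400,-200,250],[0,0,-1],[-.5,-.86,0])"
```

```text
t 28.8 p [587.3 149.8 232.3] q [-0.96  0.41  0.87  1.62 -0.33  1.27 -2.14] F [0.3 1.  0.3] gap 83.8 gf 0.0
tool axes [[0.86, -0.511, 0.0], [-0.511, -0.86, 0.001], [-0.0, -0.001, -1.0]]
d [ 17.6 396.3 -18.3] r [-0.08  0.02 -0.54] ang 0.5
```

```bash
python3 -m handwheel '[{"hand":84,"dx":0,"dy":20,"dz":-20,"rx":0,"ry":0,"rz":0},{"hand":84,"dx":2,"dy":60,"dz":-20,"rx":0,"ry":0,"rz":0},{"hand":84,"dx":4,"dy":105,"dz":-20,"rx":0,"ry":0,"rz":0},{"hand":84,"dx":6,"dy":150,"dz":-20,"rx":0,"ry":0,"rz":0},{"hand":84,"dx":8,"dy":195,"dz":-20,"rx":0,"ry":0,"rz":0},{"hand":84,"dx":10,"dy":240,"dz":-20,"rx":0,"ry":0,"rz":0},{"hand":84,"dx":12,"dy":285,"dz":-20,"rx":0,"ry":0,"rz":0},{"hand":84,"dx":14,"dy":330,"dz":-20,"rx":0,"ry":0,"rz":0},{"hand":84,"dx":16,"dy":370,"dz":-20,"rx":0,"ry":0,"rz":0},{"hand":84,"dx":17,"dy":396,"dz":-20,"rx":0,"ry":0,"rz":0},{"hand":84,"dx":17,"dy":396,"dz":-20,"rx":0,"ry":0,"rz":0}]' >/dev/null; python3 - <<'E'
from meas import *
st();np.set_printoptions(precision=1,suppress=True)
cv2.imwrite('pics/end_t.png',d['color'][:,:,::-1])
# blue caps round the carousel in both views, expected at 60deg steps
C=np.array([588,149.5]);t=-2.987
for i in range(6):
  a=t-i*np.pi/3;X=[*(C+88*np.array([np.cos(a),np.sin(a)])),90]
  print(i,np.round(X),[(n,caps(cc,X,6)[0], None if caps(cc,X,6)[1] is None else atz(cc,caps(cc,X,6)[1],90)[:2]) for cc,n in((c,'side'),(d,'top'))])
# knob mark bright pixels in top
g=cv2.cvtColor(d['color'],cv2.COLOR_RGB2GRAY);m=np.zeros_like(g);m[188:206,170:188]=(g[188:206,170:188]>70)
o=cv2.imread('pics/top0.png',0)
print('knob diff to start',np.abs(o[186:206,168:188].astype(int)-g[186:206,168:188]).mean())
E
```

```text
t 30.0 p [ 400.1 -199.6  250.1] q [-0.83 -0.09  1.15  1.94  0.09  1.24 -1.82] F [0.1 0.2 0.7] gap 83.9 gf 0.0
tool axes [[0.859, -0.512, 0.002], [-0.512, -0.859, 0.003], [0.0, -0.004, -1.0]]
0 [501. 136.  90.] [('side', 0, None), ('top', 0, None)]
1 [533. 218.  90.] [('side', 0, None), ('top', 0, None)]
2 [620. 232.  90.] [('side', 0, None), ('top', 0, None)]
3 [675. 163.  90.] [('side', 60, array([672. , 166.5])), ('top', 64, array([674.8, 163.1]))]
4 [643.  81.  90.] [('side', 40, array([642.8,  81.8])), ('top', 61, array([642.5,  81.3]))]
5 [556.  67.  90.] [('side', 55, array([553.5,  72.1])), ('top', 65, array([555.5,  67.5]))]
knob diff to start 3.3025
```

```bash
python3 -c "
from rig import arm; print(arm.sign_off())"
```

```text
the job is handed in; nothing more can be done
None
```

I stood the bottle on the bench, set it in the cup at the orange mark, and turned the knob to its stop and let it spring back, then handed the job in at about 30 s; the result wasn't shown. The last pictures show the carousel one place on with the three read bottles in place, and the knob region looks as it did at the start; the sample itself is hidden under the hood.

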